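Sieve the tumbled blanks and hang the basket on the drain rail

ROBOT

A 6-joint arm with a two-finger parallel gripper is mounted at the origin on the work surface. World frame = base frame: x ahead of the robot, y to its left, z up, the work surface at z = 0. Lengths are in m, angles in rad, forces in N, time in s.
With the tool pointing down it reaches from about 0.275 to 0.975 m from the base axis. Payload 8.4 kg.
Tool frame: the origin (TCP) lies on the centre line of the jaws, within the pads' length; the fingertips stand ctrl.tip_reach ahead of it and the grasp point (between the pads) lies 6 mm ahead of it (ctrl.tip_reach is the distance from the TCP to the fingertips, in m); z points along the fingers, y is the line along which they close (so a half turn about z gives the same grasp; the last joint's range is limited). The gripper opens to 92 mm and grips with 3 to 60 N. Pads are 20 mm wide; open, the fingers measure 128 mm over their backs; the gripper's body (75 mm by 189 mm) begins 69 mm behind the grasp point.
Start: joints at [1.234, 0.353, 1.633, -0, 1.155, -0.002], TCP at [0.205, 0.59, 0.24] pointing down, gripper open.
Joint ranges: [-2.63, 2.63], [-0.92, 2.1], [0.06, 2.66], [-1.3, 4.44], [0, 2.69], [-3.02, 3.02]. Speed limits (rad/s): [2.22, 2.22, 2.79, 3.14, 3.14, 3.14].

INTERFACE

Orientations are given as a 3x3 rotation matrix whose columns are the frame's x, y, z axes.
In Python, from cell import ctrl gives the robot as it stands.
- The arm moves only by the tool jog_arm, never from a script. Its argument "increments" is a list of rows, each a list of 4 numbers: the shift along the world's x, y, z in m, then the turn about the world's z in degrees. A call has 1 to 5 rows; each row is the pose to reach, as a shift and turn from the pose commanded when the call began; what a row does not reach only later rows make up. A row lasts 1/12 s, in which the tool goes at most 41.7 mm and 7.16 degrees, less where a joint would pass 70% of its speed; a pose out of reach is approached as far as the arm can. A call with a gripper value outside its range is refused whole. "grip" is the closure, from -1 (fully open) to 1 (shut), set as the call begins (left out, the last holds). The fingers move at their own pace and stop on an object; "newtons" is the grip in N (left out, the last holds). Time passes only in rows, so rows that repeat a pose let the fingers close. It gives the time, the measured TCP pose, the force, the opening and the grip force at its end, in the units of the state.
- ctrl.get_state(): the state, without advancing time (a new reading comes with each control period).
- ctrl.get_image(name): name is "scene" or "top" or "wrist"; returns (picture, depth): 480x640x3 uint8, red, green, blue; 480x640 float32, m along the optical axis (not along the pixel's ray), 0 where there is no reading.
- ctrl.calibration(name): a dict with "intrinsics" (3x3 intrinsics, pixels), "dist_coeffs" ([k1, k2, p1, p2, k3] as OpenCV has them; the pictures are not rectified), "rvec" (rotation vector, rad) and "tvec" (3), from world to camera coordinates, as OpenCV has them; the wrist camera has in their place "T_tool_cam" (4x4, takes a point from camera to tool coordinates, whose origin is the TCP and whose axes are the flange's). Camera axes: x right, y down, z forward; pixel columns grow to the right and rows downward; lengths in m; the calibration is good to about 2 mm. A picture is of the moment at which its call begins: read the wrist's pose just before it. calibration takes no time and is no camera call.
- ctrl.sign_off(): hands the job in; it is judged then, once.
The state is a dict: "time": time; "q": joint angles; "qd": joint speeds; "joint_efforts": joint torques, N m; "position": TCP position; "ee_rot": TCP orientation; "ft_force": force on the tool from outside, world axes, zero at the start; "wrist_torque": the same for the moment, N m; "width": finger opening in m; "gripper_force": force on a finger pad.
Only numpy, scipy, OpenCV 4.12 (cv2) and the standard library are available. Lean on these libraries where they do the work, as an engineer would, in place of code of your own. Each camera call takes 0.05 s, during which the arm holds its last target. There are 200 camera calls.

TASK

Lift the slotted basket by its black handle and gently shake or rock it, spout a little down, over the deep steel pan until all four steel balls have dropped through the slots into the pan, with both brass blanks still in the basket. Then tip the two blanks out over the basket's open side into the shallow wooden tray. Last, hook the empty basket onto the upper end of the sloped rail and let go there, so that it slides down by itself and comes to rest against the stop; leave the other things on the bench where they are.

Things in the scene. Friction and masses are not known exactly. Their poses are not given: they have to be found in the camera images.
- basket_grip (a point): Centre of the black handle on the slotted steel basket (loose, about 0.25 kg plus 0.18 kg contents): an upright block 14 mm along x, 34 mm along y, 40 mm tall, to be gripped from above with the fingers closing along x. 146 mm above the basket's underside, 16 mm below the handle's top, 24 mm above the hanger plate. Axes as basket.
- basket: The basket; origin at its underside, below the handle. z up, -x the open spout side (faces the robot roughly at the start), +x the closed heel wall, y across. It reaches x = -71 to +51 mm and 136 mm across y; side walls 50 mm high. The floor rises 8 degrees from heel to spout; its heel half is solid, its spout half has lengthwise slots.
- basket_slots (a point): Middle of the slotted half of the basket's floor: x = -36 mm, 18 mm above the underside. The slots are 15.5 mm wide, 59 mm long. Balls roll into them and drop when the spout is dipped more than 8 degrees; the blanks slide only when it is dipped about 22 to 30 degrees. So dip 12 to 18 degrees to sieve, 45 to 50 degrees to tip.
- basket_lip (a point): Middle of the floor's edge at the open spout side, over which the blanks leave: x = -71 mm, 23 mm above the underside. When tipped, they shoot out towards the spout side and come to rest some 50 to 100 mm ahead of this edge.
- saddle (a point): Point of the basket's C-shaped hanger that sits on the rail: middle of the hanger plate's underside, 32 mm below basket_grip. Plate 40 mm along y. Stem on the -x side, 7 mm lip hanging down on the +x side, 24 mm between them; the rail enters from the +x side, between the lip and a cross beam 40 mm below the plate.
- shot0_center (a point): Centre of a steel tumbling ball, 13 mm diameter, 11 g, one of four; at the start it lies in the basket at the heel wall between the two blanks.
- shot1_center (a point): Centre of a steel tumbling ball, 13 mm diameter, 11 g, one of four; at the start it lies in the basket at the heel wall between the two blanks.
- shot2_center (a point): Centre of a steel tumbling ball, 13 mm diameter, 11 g, one of four; at the start it lies in the basket at the heel wall between the two blanks.
- shot3_center (a point): Centre of a steel tumbling ball, 13 mm diameter, 11 g, one of four; at the start it lies in the basket at the heel wall between the two blanks.
- blank0_mid (a point): Middle of a brass pill-box blank, 36 x 34 mm and 22 mm high, 70 g, one of two; at the start it lies in the basket at the heel wall, next to a side wall. This point is 10 mm above its underside.
- blank1_mid (a point): Middle of a brass pill-box blank, 36 x 34 mm and 22 mm high, 70 g, one of two; at the start it lies in the basket at the heel wall, next to a side wall. This point is 10 mm above its underside.
- pan: Deep dark steel pan for the balls, fixed: 170 mm (its x) by 180 mm (its y) outside, walls 3 mm thick and 55 mm high, floor about 3 mm thick. Origin at the centre of its underside on the bench.
- tray: Shallow wooden tray with cork floor for the blanks, fixed: 170 mm (its x) by 180 mm (its y) outside, walls 7 mm thick and 32 mm high, floor 8 mm. Origin at the centre of its underside on the bench.
- rail: Slick aluminium rail, fixed: flat bar 16 mm wide, 10 mm thick, on two 14 mm posts at y = +207 and -207 mm. Origin on the bench under its middle, where its top is 190 mm up; y runs along it to the UPPER end (slope 7 degrees, down towards -y), x points away from the robot. A hung basket's axes match these (spout towards the robot), tilted 7 degrees with the rail.
- rail_load (a point): Middle of the rail's top near the upper end (85 mm from the rail's middle), a good place to set the saddle down: bring it in from the robot's side at least 10 mm above the rail's top, move along +x, lower. Let go there, with the fingers on either side of the rail in x, the basket slides down within about 1 s.
- rail_home (a point): Where the saddle lies when the hung basket rests against the stop: on the middle of the rail's top, 99 mm from its middle towards -y. The stop is a rubber-faced block on the rail, 30 mm high, just beyond.
- hammer: Bystander: hammer, 240 mm long, lying beside the work area; origin at the middle on the bench.
- pliers: Bystander: small green-handled pliers, 150 mm long, lying near the rail.
- spool_a: Bystander: copper wire spool, 40 mm diameter, 46 mm high, beyond the rail.
- spool_b: Bystander: dark wire spool, 40 mm diameter, 46 mm high, beyond the rail.
- loupe: Bystander: black eye loupe, 38 mm diameter, 34 mm high, under the rail.
- file: Bystander: file with wooden handle, 230 mm long, lying beside the work area.
- jar: Bystander: amber glass jar with steel cap, 56 mm diameter, 65 mm high.

How it is judged:
On the way, in this order (a step that is already met when the one before it is completed fails the run):
1. all four balls lie in the steel pan while both blanks are still in the basket (x of shot0_center in the frame of pan between -0.085 and 0.085 m and y of shot0_center in the frame of pan between -0.09 and 0.09 m and z of shot0_center in the frame of pan between 0 and 0.045 m and x of shot1_center in the frame of pan between -0.085 and 0.085 m and y of shot1_center in the frame of pan between -0.09 and 0.09 m and z of shot1_center in the frame of pan between 0 and 0.045 m and x of shot2_center in the frame of pan between -0.085 and 0.085 m and y of shot2_center in the frame of pan between -0.09 and 0.09 m and z of shot2_center in the frame of pan between 0 and 0.045 m and x of shot3_center in the frame of pan between -0.085 and 0.085 m and y of shot3_center in the frame of pan between -0.09 and 0.09 m and z of shot3_center in the frame of pan between 0 and 0.045 m and x of blank0_mid in the frame of basket between -0.075 and 0.06 m and y of blank0_mid in the frame of basket between -0.066 and 0.066 m and z of blank0_mid in the frame of basket between 0.005 and 0.055 m and x of blank1_mid in the frame of basket between -0.075 and 0.06 m and y of blank1_mid in the frame of basket between -0.066 and 0.066 m and z of blank1_mid in the frame of basket between 0.005 and 0.055 m), for 0.1 s.
2. both blanks lie in the wooden tray (x of blank0_mid in the frame of tray between -0.082 and 0.082 m and y of blank0_mid in the frame of tray between -0.087 and 0.087 m and z of blank0_mid in the frame of tray between 0 and 0.05 m and x of blank1_mid in the frame of tray between -0.082 and 0.082 m and y of blank1_mid in the frame of tray between -0.087 and 0.087 m and z of blank1_mid in the frame of tray between 0 and 0.05 m), for 0.2 s.
3. the basket hangs on the upper half of the rail, let go by the fingers (x of saddle in the frame of rail between -0.01 and 0.01 m and angle between basket's own z axis and vertical below 0.3 rad and contact force between basket and rail above 0.2 N and contact force between the fingers and basket below 0.05 N and y of saddle in the frame of rail between 0.02 and 0.15 m and z of saddle in the frame of rail between 0.188 and 0.22 m), for 0.02 s.
At the end, for the whole second after the job is handed in: All four balls are inside the steel pan, both blanks lie inside the wooden tray at rest, and the basket hangs on the rail, at rest, its saddle within 15 mm of rail_home and tilted less than 0.25 rad (all of step 2 and x of shot0_center in the frame of pan between -0.085 and 0.085 m and y of shot0_center in the frame of pan between -0.09 and 0.09 m and z of shot0_center in the frame of pan between 0 and 0.045 m and x of shot1_center in the frame of pan between -0.085 and 0.085 m and y of shot1_center in the frame of pan between -0.09 and 0.09 m and z of shot1_center in the frame of pan between 0 and 0.045 m and x of shot2_center in the frame of pan between -0.085 and 0.085 m and y of shot2_center in the frame of pan between -0.09 and 0.09 m and z of shot2_center in the frame of pan between 0 and 0.045 m and x of shot3_center in the frame of pan between -0.085 and 0.085 m and y of shot3_center in the frame of pan between -0.09 and 0.09 m and z of shot3_center in the frame of pan between 0 and 0.045 m and distance between saddle and rail_home below 0.015 m and angle between basket's own z axis and vertical below 0.25 rad and linear speed of each of basket, blank0, blank1 below 0.03 m/s); the robot touches nothing.
It fails at once if one of the bystanders (hammer, pliers, spools, loupe, file, jar) is pushed more than 30 mm (distance of any of hammer, pliers, spool_a, spool_b, loupe, file, jar from where it was at the start of the episode above 0.03 m).
It also fails if it takes over 61 s, if anything falls off the work surface, if the arm or the gripper's body presses on something with over 40 N, if the wrist force passes 120 N, or if a joint passes its speed limit or range.

## Working session

There is one attempt and no reset: what is moved stays moved. The work goes in short steps, Python scripts to look and compute and a tool call to move; the robot and the scene stay as the last step left them, time stands still between calls to the robot, and variables do not carry over. Pictures are saved under pics/ and viewed, at most 10 in all, crops included, and the job is handed in when it is done.

Besides the shell and the picture viewer there is one more tool, called after "Call:" in YAML: its name, and indented under it one key for each argument. jog_arm: Moves the arm, as the interface text tells. Its arguments: {"type":"object","properties":{"increments":{"type":"array"},"grip":{"type":"number"},"newtons":{"type":"number"}},"required":["increments"]}

```bash
ls; mkdir -p pics
cat > h.py <<'E'
import numpy as np, cv2
from cell import ctrl
def cam(n):
    c=ctrl.calibration(n); return c
def pose(n,c=None,st=None):
    c=c or cam(n)
    if n=="wrist":
        st=st or ctrl.get_state(); T=np.eye(4);T[:3,:3]=np.array(st["ee_rot"]);T[:3,3]=st["position"]
        T=T@np.array(c["T_tool_cam"]);return T[:3,:3],T[:3,3]
    R=cv2.Rodrigues(np.array(c["rvec"],float))[0];t=np.array(c["tvec"],float).ravel();return R.T,-R.T@t
def rays(n,uv,st=None):
    c=cam(n);R,o=pose(n,c,st)
    p=cv2.undistortPoints(np.array(uv,float).reshape(-1,1,2),np.array(c["intrinsics"],float),np.array(c["dist_coeffs"],float))[:,0]
    return o,np.c_[p,np.ones(len(p))]@R.T
def onz(n,uv,z,st=None):
    o,d=rays(n,uv,st);return o+d*((z-o[2])/d[:,2])[:,None]
def cloud(n,dep,st=None):
    h,w=dep.shape;uv=np.stack(np.meshgrid(np.arange(w),np.arange(h)),-1).reshape(-1,2)
    o,d=rays(n,uv,st);P=(o+d*dep.reshape(-1,1)).reshape(h,w,3);P[dep<=0]=np.nan;return P
E
python3 - <<'E'
from h import *
print({k:np.round(v,3).tolist() for k,v in ctrl.get_state().items()},ctrl.tip_reach)
for n in("scene","top"):
    im,d=ctrl.get_image(n);cv2.imwrite(f"pics/{n}0.png",im[:,:,::-1]);np.savez(f"{n}0.npz",im=im,d=d)
E
```

```text
pics
{'time': 0.0, 'q': [1.234, 0.354, 1.634, -0.0, 1.155, -0.002], 'qd': [0.002, -0.0, 0.001, -0.0, 0.002, 0.001], 'joint_efforts': [0.0, -59.383, -33.423, 0.07, 0.023, -0.0], 'position': [0.205, 0.59, 0.239], 'ee_rot': [[-0.944, 0.329, -0.0], [0.329, 0.944, -0.001], [-0.0, -0.001, -1.0]], 'ft_force': [-0.533, -0.27, -0.454], 'wrist_torque': [0.025, 0.053, -0.054], 'gripper_force': 0.0, 'width': 0.092} 0.025
```

View pics/scene0.png

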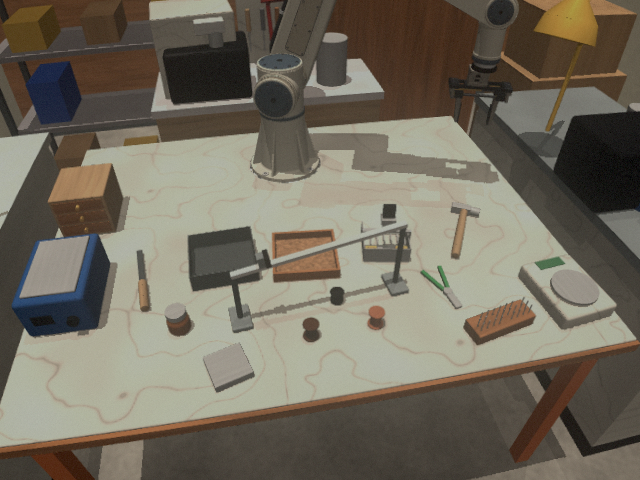

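View pics/top0.png

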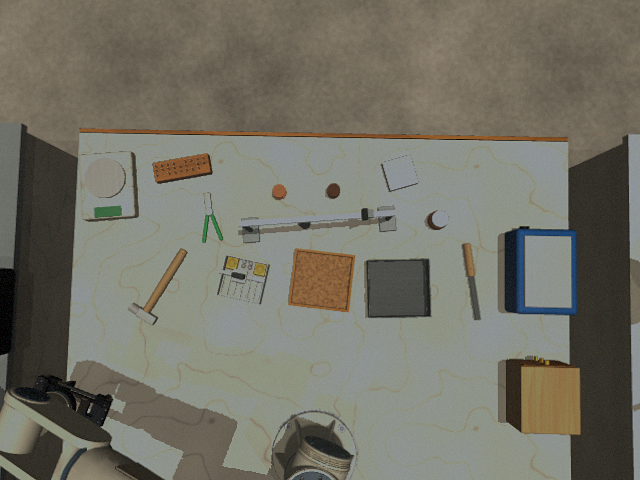

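Run:
```python
from h import *
f=np.load("top0.npz");im,d=f["im"],f["d"];P=cloud("top",d)
Z=P[:,:,2]
def rect(m,z,name):
    m=m.astype(np.uint8);n,l,s,c=cv2.connectedComponentsWithStats(m);i=1+np.argmax(s[1:,4])
    cs,_=cv2.findContours((l==i).astype(np.uint8),0,2)
    q=cv2.boxPoints(cv2.minAreaRect(cs[0]));w=onz("top",q,z);c=w.mean(0);e=w[1]-w[0];e2=w[2]-w[1]
    print(name,s[i],np.round(c,4),"L",np.round([np.hypot(*e[:2]),np.hypot(*e2[:2])],4),"ang",np.round(np.degrees([np.arctan2(e[1],e[0]),np.arctan2(e2[1],e2[0])]),2))
V=np.zeros(Z.shape,bool);
def roi(x0,y0,x1,y1):
    a=V.copy();a[y0:y1,x0:x1]=1;return a
hsv=cv2.cvtColor(im,cv2.COLOR_RGB2HSV)
rect(roi(360,250,440,325)&(hsv[:,:,2]<110),0.055,"pan")
rect(roi(280,240,362,320)&(hsv[:,:,1]>90),0.032,"tray")
rect(roi(225,200,410,245)&(Z>0.14),0.19,"rail")
rect(roi(210,245,280,310)&(Z>0.125),0.162,"handle")
rect(roi(210,245,280,310)&(Z>0.025),0.05,"basket")
m=roi(225,200,410,245)&(Z>0.15)
q=P[m];print("railpts",len(q),np.nanmin(q,0),np.nanmax(q,0))
A=np.c_[q[:,1],np.ones(len(q))];print(np.linalg.lstsq(A,q[:,2],rcond=None)[0],np.linalg.lstsq(A,q[:,0],rcond=None)[0])
m=roi(210,245,280,310)
for a in(0.04,0.08,0.1,0.12,0.15,.158):
    q=P[m&(Z>a)];print(a,len(q),np.round(np.nanmean(q,0),4),np.round(np.nanmin(q,0),3),np.round(np.nanmax(q,0),3))
c=cv2.resize(im[240:315,205:285],(640,600),interpolation=cv2.INTER_CUBIC);s=im[190:330,160:480]
cv2.imwrite("pics/c1.png",c[:,:,::-1])
o,dd=rays("top",[[320,240]]);print("cam",o)
```

```text
pan [ 364  258   68   60 3774] [ 0.4934 -0.2324  0.055 ] L [0.1914 0.1715] ang [ -87.26 -178.06]
tray [ 288  248   67   64 3488] [ 0.5125 -0.0099  0.032 ] L [0.1707 0.1811] ang [ -5.32 -95.51]
rail [ 238  208  157   20 1024] [0.6825 0.0075 0.19  ] L [0.4254 0.0307] ang [ -85.06 -175.52]
handle [231 270  14  10  81] [0.5212 0.2205 0.162 ] L [0.0359 0.0247] ang [ -88.78 -178.26]
basket [216 254  53  50 672] [0.5111 0.2255 0.05  ] L [0.1209 0.1406] ang [ -10.24 -100.85]
railpts 1024 [ 0.65083215 -0.20729588  0.15136022] [0.70823183 0.21581632 0.2201417 ]
[0.09009808 0.19167245] [-0.10362803  0.68020359]
0.04 448 [0.5215 0.2203 0.0899] [0.44  0.151 0.04 ] [0.581 0.299 0.168]
0.08 183 [0.5196 0.2204 0.1349] [0.501 0.19  0.08 ] [0.54  0.269 0.168]
0.1 180 [0.5196 0.2205 0.1358] [0.501 0.2   0.111] [0.54  0.245 0.168]
0.12 129 [0.5193 0.2198 0.1431] [0.501 0.2   0.12 ] [0.54  0.245 0.168]
0.15 64 [0.5195 0.2218 0.1609] [0.512 0.205 0.151] [0.528 0.239 0.168]
0.158 45 [0.5198 0.2215 0.1631] [0.512 0.205 0.159] [0.528 0.239 0.168]
cam [ 0.50977566 -0.01866128  1.78409631]
```

View pics/c1.png

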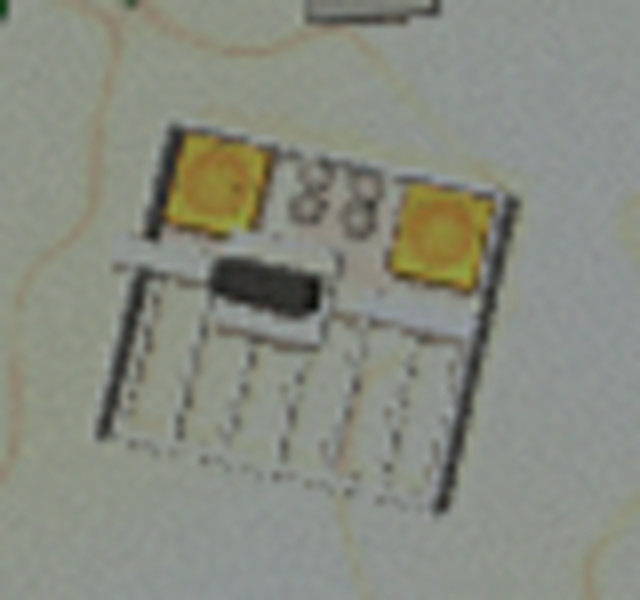

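Run:
```python
from h import *
f=np.load("top0.npz");im,d=f["im"],f["d"];P=cloud("top",d);Z=P[:,:,2]
m=np.zeros(Z.shape,bool);m[200:245,225:410]=1
zr=0.19+np.tan(np.radians(7))*(P[:,:,1]-0.0)
g=m&(abs(Z-zr)<0.014)&(P[:,:,1]<0.19)&(P[:,:,1]>-.12)
# column-wise bar middle from the mask, cast at bar height
R=[]
for u in range(225,410):
    v=np.where(g[:,u])[0]
    if 4<=len(v)<=9:R.append((u,v.mean(),len(v)))
R=np.array(R);y0=P[np.round(R[:,1]).astype(int),R[:,0].astype(int),1]
o,dd=rays("top",R[:,:2]);y=y0
zz=.19+np.tan(np.radians(7))*(y-.004);W=o+dd*((zz-o[2])/dd[:,2])[:,None]
k=np.ones(len(W),bool)
for _ in range(5):
    p=np.polyfit(W[k,1],W[k,0],1);r=W[:,0]-np.polyval(p,W[:,1]);k=abs(r)<0.003
print(len(W),k.sum(),"x=",p,"yaw",np.degrees(np.arctan(-p[0])))
q=P[m&(Z>.13)&(Z<.235)];print("y range",np.nanmin(q[:,1]),np.nanmax(q[:,1]))
cc=im[195:250,225:410];cv2.imwrite("pics/c2.png",cv2.resize(cc,(800,238),interpolation=cv2.INTER_CUBIC)[:,:,::-1])
f=np.load("scene0.npz");s=f["im"][215:340,220:420];cv2.imwrite("pics/c2b.png",s[:,:,::-1])
a=cv2.resize(s,(800,500),interpolation=cv2.INTER_CUBIC);cv2.imwrite("pics/c3.png",cv2.vconcat([a[50:400],cv2.resize(cc,(800,238),interpolation=cv2.INTER_CUBIC)])[:,:,::-1])
```

```text
115 113 x= [-0.10439398  0.68020315] yaw 5.95974688316745
y range -0.2072958785212166 0.2158163187700047
```

View pics/c3.png

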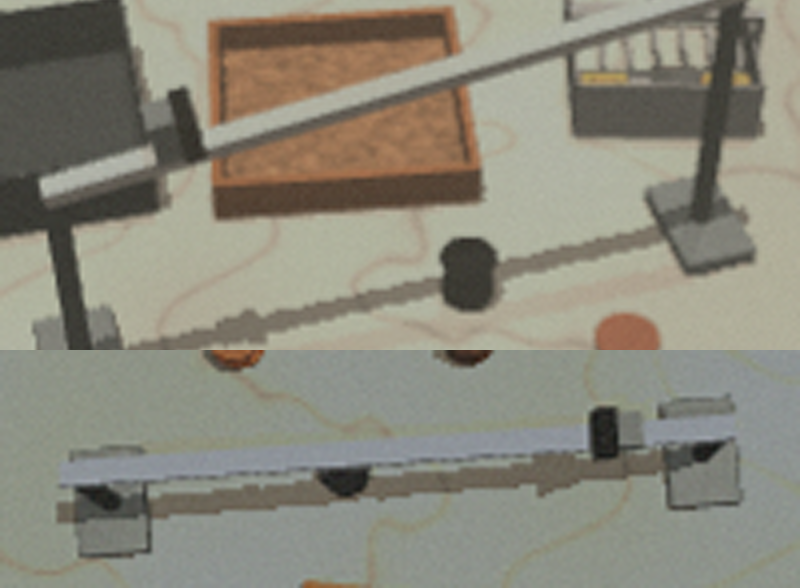

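Call:
jog_arm:
  increments:
    - [0.3155,-0.369,0,-81]
    - [0.3155,-0.369,0,-81]
    - [0.3155,-0.369,0,-81]
    - [0.3155,-0.369,0,-81]
    - [0.3155,-0.369,0,-81]
  grip: -1

```text
time: 0.52
position: [0.3414, 0.4302, 0.2393]
ee_rot: [[-0.569, 0.822, -0.0], [0.822, 0.569, -0.0], [-0.0, -0.0, -1.0]]
ft_force: [0.6, -0.1, 0.0]
width: 0.0917
gripper_force: 0.0
```

Call:
jog_arm:
  increments:
    - [0.179,-0.209,0,-45]
    - [0.179,-0.209,0,-45]
    - [0.179,-0.209,0,-45]
    - [0.179,-0.209,0,-45]
    - [0.179,-0.209,0,-45]

```text
time: 0.93
position: [0.477, 0.2718, 0.2394]
ee_rot: [[0.02, 1.0, -0.0], [1.0, -0.02, -0.0], [-0.0, -0.0, -1.0]]
ft_force: [1.0, 0.4, 0.3]
width: 0.0919
gripper_force: 0.0
```

Call:
jog_arm:
  increments:
    - [0,0,0,-9]
    - [0,0,0,-9]
    - [0,0,0,-9]

```text
time: 1.18
position: [0.4766, 0.2727, 0.2392]
ee_rot: [[0.174, 0.985, -0.001], [0.985, -0.174, -0.0], [-0.0, -0.001, -1.0]]
ft_force: [-0.4, 1.4, -0.0]
width: 0.0921
gripper_force: 0.0
```

Run:
```python
from h import *
s=ctrl.get_state();print(s["position"],np.degrees(np.arctan2(s["ee_rot"][1][1],s["ee_rot"][0][1])))
im,d=ctrl.get_image("wrist");cv2.imwrite("pics/w1.png",im[:,:,::-1])
P=cloud("wrist",d,s);Z=P[:,:,2];q=P[(Z>.152)&(Z<.17)];q=q[abs(q[:,0]-.52)<.06];q=q[abs(q[:,1]-.22)<.06]
print(len(q),q.mean(0),q.min(0),q.max(0));print(cv2.minAreaRect((q[:,:2]*1000).astype(np.float32)))
```

```text
[0.47662302 0.27270774 0.23924639] -10.002040652785995
1006 [0.51796437 0.22436742 0.1604084 ] [0.50867294 0.20515883 0.15216936] [0.52794788 0.23980782 0.16337602]
((518.5180053710938, 222.4429931640625), (33.956138610839844, 14.58008861541748), 78.46549987792969)
```

View pics/w1.png

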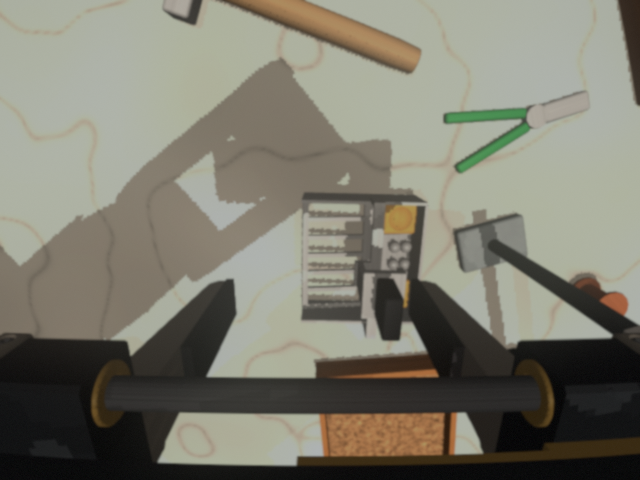

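Call:
jog_arm:
  increments:
    - [0.042,-0.05,0,-1]
    - [0.042,-0.05,0,-1]
    - [0.042,-0.05,-0.04,-1]
    - [0.042,-0.05,-0.07,-1]
    - [0.042,-0.05,-0.087,-1]

```text
time: 1.65
position: [0.5167, 0.2232, 0.1496]
ee_rot: [[0.185, 0.983, -0.003], [0.983, -0.185, -0.001], [-0.002, -0.003, -1.0]]
ft_force: [-1.4, 0.6, -0.4]
width: 0.0923
gripper_force: 0.0
```

Call:
jog_arm:
  increments:
    - [0,0,0,0]
    - [0,0,0,0]
    - [0,0,0,0]
    - [0,0,0,0]
    - [0,0,0,0]
  grip: 1
  newtons: 50

```text
time: 2.07
position: [0.519, 0.2243, 0.1541]
ee_rot: [[0.187, 0.982, 0.002], [0.982, -0.187, 0.001], [0.001, 0.002, -1.0]]
ft_force: [0.2, -0.8, 0.0]
width: 0.0604
gripper_force: 0.0
```

Call:
jog_arm:
  increments:
    - [0,0,0,0]
    - [0,0,0,0]
    - [0,0,0.003,0]
    - [0,0,0.01,0]
    - [0,0,0.02,0]

```text
time: 2.48
position: [0.5179, 0.2236, 0.1728]
ee_rot: [[0.187, 0.982, -0.001], [0.982, -0.187, -0.0], [-0.001, -0.001, -1.0]]
ft_force: [0.2, 0.2, -0.2]
width: 0.0276
gripper_force: 0.0
```

Call:
jog_arm:
  increments:
    - [0,0,-0.02,0]
    - [0,0,-0.02,0]
    - [0,0,-0.02,0]
    - [0,0,-0.02,0]
    - [0,0,-0.02,0]

```text
time: 2.9
position: [0.518, 0.2236, 0.1528]
ee_rot: [[0.187, 0.982, -0.001], [0.982, -0.187, -0.0], [-0.0, -0.001, -1.0]]
ft_force: [0.1, -0.6, -5.2]
width: 0.0139
gripper_force: 50.0
```

Call:
jog_arm:
  increments:
    - [0,0,0,0]
    - [0,0,0,0]

```text
time: 3.07
position: [0.5182, 0.2237, 0.1527]
ee_rot: [[0.187, 0.982, -0.0], [0.982, -0.187, -0.0], [-0.0, -0.0, -1.0]]
ft_force: [0.1, 0.1, -5.9]
width: 0.0136
gripper_force: 50.0
```

Call:
jog_arm:
  increments:
    - [0,0,0.008,0]
    - [0,0,0.025,0]
    - [0,0,0.045,0]
    - [0,0,0.06,0]
    - [0,0,0.07,0]

```text
time: 3.48
position: [0.5189, 0.224, 0.2249]
ee_rot: [[0.187, 0.982, 0.002], [0.982, -0.187, 0.001], [0.001, 0.002, -1.0]]
ft_force: [0.5, 0.0, -4.6]
width: 0.014
gripper_force: 50.0
```

Call:
jog_arm:
  increments:
    - [0,-0.008,0,0]
    - [0,-0.026,0,2]
    - [0.003,-0.052,0,4]
    - [0.008,-0.085,0,7]
    - [0.014,-0.12,0,11]

```text
time: 3.9
position: [0.5314, 0.1025, 0.2218]
ee_rot: [[-0.007, 1.0, -0.001], [1.0, 0.007, -0.0], [-0.0, -0.001, -1.0]]
ft_force: [0.9, -0.1, -4.5]
width: 0.0139
gripper_force: 50.0
```

Call:
jog_arm:
  increments:
    - [0.007,-0.035,0,0]
    - [0.014,-0.07,0,0]
    - [0.021,-0.105,0,0]
    - [0.028,-0.14,0,0]
    - [0.035,-0.175,0,0]

```text
time: 4.32
position: [0.5664, -0.0735, 0.2217]
ee_rot: [[-0.003, 1.0, -0.001], [1.0, 0.003, -0.0], [-0.0, -0.001, -1.0]]
ft_force: [0.6, -0.1, -4.8]
width: 0.0138
gripper_force: 50.0
```

Call:
jog_arm:
  increments:
    - [0.007,-0.035,0,0]
    - [0.014,-0.07,0,0]
    - [0.02,-0.105,0,0]
    - [0.023,-0.135,0,0]
    - [0.025,-0.153,0,0]

```text
time: 4.73
position: [0.5914, -0.228, 0.2215]
ee_rot: [[-0.002, 1.0, -0.001], [1.0, 0.002, -0.001], [-0.001, -0.001, -1.0]]
ft_force: [0.3, 0.6, -5.1]
width: 0.0135
gripper_force: 50.0
```

Call:
jog_arm:
  increments:
    - [0,-0.007,-0.002,0]
    - [0,-0.008,-0.002,0]

```text
time: 4.9
position: [0.5911, -0.2337, 0.2191]
ee_rot: [[-0.001, 1.0, -0.002], [1.0, 0.001, 0.0], [0.0, -0.002, -1.0]]
ft_force: [-0.4, 1.1, -4.9]
width: 0.0136
gripper_force: 50.0
```

```bash
cat > look.py <<'E'
import sys
from h import *
n=sys.argv[1];o=[]
s=ctrl.get_state();print(s["time"],s["position"],s["ft_force"],s["width"])
im,d=ctrl.get_image("top");np.savez(n+".npz",im=im,d=d)
a,b,c,e=map(int,sys.argv[2:6]);A=cv2.resize(im[b:e,a:c],(400,int(400*(e-b)/(c-a))),interpolation=cv2.INTER_CUBIC)
im2,d2=ctrl.get_image("scene");a,b,c,e=map(int,sys.argv[6:10]);B=cv2.resize(im2[b:e,a:c],(400,int(400*(e-b)/(c-a))),interpolation=cv2.INTER_CUBIC)
H=max(A.shape[0],B.shape[0]);C=np.zeros((H,800,3),np.uint8);C[:A.shape[0],:400]=A;C[:B.shape[0],400:]=B
cv2.imwrite(f"pics/{n}.png",C[:,:,::-1])
E
python3 look.py l1 350 220 450 330 160 170 310 320
```

```text
4.9 [ 0.5911376 -0.2337455  0.2191474] [-0.38237452  1.08146617 -4.89818223] 0.013617760739646692
```

View pics/l1.png

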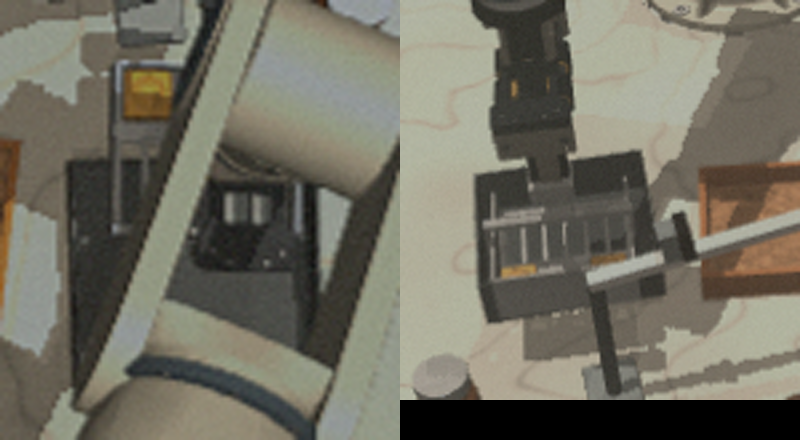

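Call:
jog_arm:
  increments:
    - [-0.018,0,0,0]
    - [-0.05,0,0,0]
    - [-0.083,0,0,0]
    - [-0.098,0,0,0]
    - [-0.094,0,0,0]

```text
time: 5.42
position: [0.4939, -0.2301, 0.2202]
ee_rot: [[-0.004, 1.0, -0.004], [1.0, 0.004, 0.002], [0.002, -0.004, -1.0]]
ft_force: [0.1, -0.3, -3.1]
width: 0.014
gripper_force: 50.0
```

Call:
jog_arm:
  increments:
    - [0.022,0,0,0]
    - [0.047,0,0,0]
    - [0.067,0,0,0]
    - [0.082,0,0,0]
    - [0.09,0,0,0]

```text
time: 5.83
position: [0.5906, -0.2307, 0.2206]
ee_rot: [[-0.005, 1.0, 0.001], [1.0, 0.005, 0.0], [0.0, 0.001, -1.0]]
ft_force: [0.6, -0.0, -4.6]
width: 0.0135
gripper_force: 50.0
```

```bash
python3 look.py l2 350 220 450 330 170 195 270 305
```

```text
5.8333 [ 0.59060681 -0.23069903  0.22060954] [ 0.62178364 -0.02861576 -4.56651686] 0.013497504951006573
```

View pics/l2.png

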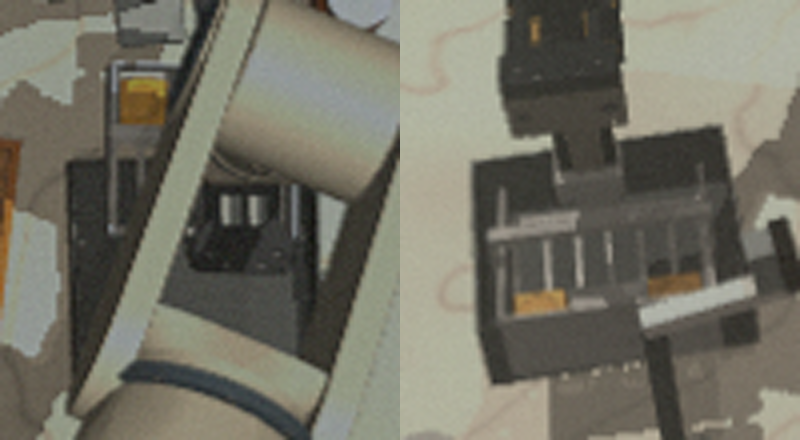

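Call:
jog_arm:
  increments:
    - [-0.018,0,0,0]
    - [-0.052,0,0,0]
    - [-0.088,0,0,0]
    - [-0.1,0,0,0]
    - [-0.092,0,0,0]

```text
time: 6.35
position: [0.4907, -0.2312, 0.2202]
ee_rot: [[-0.003, 1.0, -0.005], [1.0, 0.003, 0.001], [0.001, -0.005, -1.0]]
ft_force: [-0.7, -0.8, -4.3]
width: 0.0138
gripper_force: 50.0
```

Call:
jog_arm:
  increments:
    - [0.026,0,0,0]
    - [0.052,0,0,0]
    - [0.07,0,0,0]
    - [0.082,0,0,0]
    - [0.09,0,0,0]

```text
time: 6.77
position: [0.5872, -0.2319, 0.2205]
ee_rot: [[-0.004, 1.0, -0.0], [1.0, 0.004, 0.0], [0.0, -0.0, -1.0]]
ft_force: [-0.3, -0.6, -4.3]
width: 0.014
gripper_force: 50.0
```

Call:
jog_arm:
  increments:
    - [-0.018,0,0,0]
    - [-0.052,0.004,0,0]
    - [-0.088,0.004,0,0]
    - [-0.1,0,0,0]
    - [-0.092,0,0,0]

```text
time: 7.18
position: [0.4892, -0.2319, 0.2202]
ee_rot: [[-0.002, 1.0, -0.005], [1.0, 0.002, 0.001], [0.001, -0.005, -1.0]]
ft_force: [-0.2, 1.0, -3.6]
width: 0.0139
gripper_force: 50.0
```

Call:
jog_arm:
  increments:
    - [0.026,0,0,0]
    - [0.052,0,0,0]
    - [0.07,0,0,0]
    - [0.082,0,0,0]
    - [0.09,0,0,0]

```text
time: 7.6
position: [0.5854, -0.2322, 0.2204]
ee_rot: [[-0.004, 1.0, -0.0], [1.0, 0.004, 0.0], [0.0, -0.0, -1.0]]
ft_force: [-1.0, 0.1, -4.7]
width: 0.0137
gripper_force: 50.0
```

Call:
jog_arm:
  increments:
    - [0,0.01,0,0]
    - [-0.005,0.03,0,0]
    - [-0.01,0.06,0,0]
    - [-0.015,0.095,0,0]
    - [-0.02,0.13,0,0]

```text
time: 8.02
position: [0.5625, -0.101, 0.2203]
ee_rot: [[-0.002, 1.0, -0.001], [1.0, 0.002, 0.0], [0.0, -0.001, -1.0]]
ft_force: [0.2, 0.7, -4.9]
width: 0.0134
gripper_force: 50.0
```

Call:
jog_arm:
  increments:
    - [-0.005,0.035,0,0]
    - [-0.01,0.065,0,0]
    - [-0.015,0.085,0,0]
    - [-0.015,0.095,0,0]
    - [-0.015,0.1,0,0]

```text
time: 8.43
position: [0.5482, -0.0008, 0.2207]
ee_rot: [[-0.005, 1.0, -0.001], [1.0, 0.005, 0.0], [0.0, -0.001, -1.0]]
ft_force: [0.3, 0.0, -4.2]
width: 0.0133
gripper_force: 50.0
```

Run:
```python
from h import *
s=ctrl.get_state();print(s["time"],s["position"],s["ft_force"])
im,d=ctrl.get_image("top");np.savez("l3.npz",im=im,d=d);P=cloud("top",d)
c=im[250:325,358:440];A=cv2.resize(c,(400,366),interpolation=cv2.INTER_CUBIC);B=cv2.resize(im[230:325,280:400],(400,317),interpolation=cv2.INTER_CUBIC)
w,dw=ctrl.get_image("wrist");Cw=cv2.resize(w[:, :],(310,232));sc,ds=ctrl.get_image("scene");np.savez("l3s.npz",im=sc,d=ds,w=w)
S=cv2.resize(sc[190:310,170:360],(400,252),interpolation=cv2.INTER_CUBIC)
M=np.zeros((600,800,3),np.uint8);M[:366,:400]=A;M[:317,400:]=B;M[320:572,400:]=S;M[368:600,:310]=Cw
cv2.imwrite("pics/l3.png",M[:,:,::-1])
```

```text
8.4333 [ 0.54823663 -0.00084093  0.22068937] [ 0.28729555  0.01434531 -4.20227751]
```

View pics/l3.png

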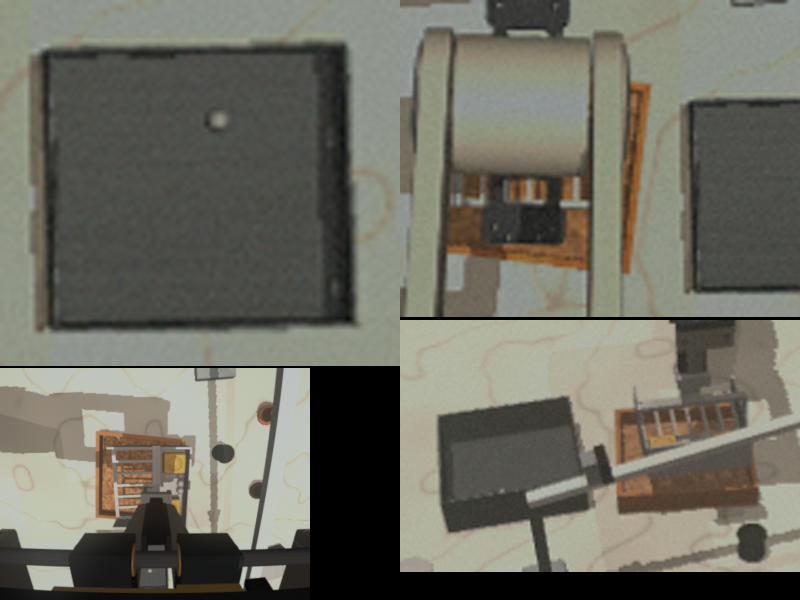

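Call:
jog_arm:
  increments:
    - [0.003,-0.01,0,0]
    - [0.01,-0.03,0,0]
    - [0.018,-0.06,0,0]
    - [0.025,-0.095,0,0]
    - [0.033,-0.13,0,0]

```text
time: 9.0
position: [0.5823, -0.1355, 0.2205]
ee_rot: [[-0.003, 1.0, -0.0], [1.0, 0.003, -0.001], [-0.001, -0.0, -1.0]]
ft_force: [0.6, 0.9, -4.5]
width: 0.0137
gripper_force: 50.0
```

Call:
jog_arm:
  increments:
    - [0.007,-0.035,0,0]
    - [0.013,-0.065,0,0]
    - [0.017,-0.087,0,0]
    - [0.018,-0.098,0,0]
    - [0.018,-0.102,0,0]

```text
time: 9.42
position: [0.5998, -0.2377, 0.2201]
ee_rot: [[-0.0, 1.0, -0.0], [1.0, 0.0, -0.001], [-0.001, -0.0, -1.0]]
ft_force: [0.5, 0.7, -4.6]
width: 0.0142
gripper_force: 50.0
```

Call:
jog_arm:
  increments:
    - [-0.02,0,0,0]
    - [-0.058,0,0,0]
    - [-0.098,0,0,0]
    - [-0.113,0,0,0]
    - [-0.101,0,0,0]

```text
time: 9.83
position: [0.493, -0.233, 0.22]
ee_rot: [[-0.002, 1.0, -0.006], [1.0, 0.002, 0.002], [0.002, -0.006, -1.0]]
ft_force: [-1.5, -0.3, -3.8]
width: 0.0138
gripper_force: 50.0
```

Call:
jog_arm:
  increments:
    - [0.038,0,0,0]
    - [0.078,0,0,0]
    - [0.103,0,0,0]
    - [0.11,0,0,0]
    - [0.11,0,0,0]

```text
time: 10.25
position: [0.6109, -0.2336, 0.2202]
ee_rot: [[-0.005, 1.0, 0.0], [1.0, 0.005, 0.0], [0.0, 0.0, -1.0]]
ft_force: [-0.6, 0.0, -4.5]
width: 0.0136
gripper_force: 50.0
```

Call:
jog_arm:
  increments:
    - [-0.02,0,0,0]
    - [-0.06,0,0,0]
    - [-0.1,0,0,0]
    - [-0.117,0,0,0]
    - [-0.107,0,0,0]

```text
time: 10.67
position: [0.4948, -0.2331, 0.2199]
ee_rot: [[-0.002, 1.0, -0.007], [1.0, 0.002, 0.002], [0.002, -0.007, -1.0]]
ft_force: [-2.4, 1.2, -3.6]
width: 0.0139
gripper_force: 50.0
```

Call:
jog_arm:
  increments:
    - [0.038,0,0,0]
    - [0.078,0,0,0]
    - [0.1,0,0,0]
    - [0.106,0,0,0]
    - [0.106,0,0,0]

```text
time: 11.08
position: [0.6087, -0.2338, 0.2202]
ee_rot: [[-0.004, 1.0, -0.0], [1.0, 0.004, 0.0], [0.0, -0.0, -1.0]]
ft_force: [-0.8, 0.4, -4.5]
width: 0.0137
gripper_force: 50.0
```

```bash
cat > cnt.py <<'E'
from h import *
s=ctrl.get_state();print(s["time"],s["position"].round(4))
def blobs(im,pts,v0=25):
    g=cv2.cvtColor(im,cv2.COLOR_RGB2GRAY).astype(np.float32);h=g-cv2.medianBlur(cv2.cvtColor(im,cv2.COLOR_RGB2GRAY),11)
    n,l,st,c=cv2.connectedComponentsWithStats((h>v0).astype(np.uint8));return n,st,c,g
for cam_ in("scene","top"):
    im,d=ctrl.get_image(cam_);np.savez("c_"+cam_+".npz",im=im,d=d);n,st,c,g=blobs(im,None)
    W=onz(cam_,c,0.012)
    for i in range(1,n):
        x,y=W[i,0]-.4934,W[i,1]+.234
        if abs(x)<.085 and abs(y)<.09 and 4<=st[i,4]<60: print(cam_,c[i].round(1),st[i,4],W[i].round(3))
E
python3 cnt.py
```

```text
11.0833 [ 0.6087 -0.2338  0.2202]
scene [207.8 242.8] 12 [ 0.409 -0.278  0.012]
scene [193.5 249.6] 11 [ 0.432 -0.319  0.012]
scene [213.5 265.2] 25 [ 0.507 -0.264  0.012]
scene [220.7 261.1] 11 [ 0.494 -0.243  0.012]
scene [205.5 266.2] 25 [ 0.507 -0.286  0.012]
scene [193.6 273.9] 25 [ 0.531 -0.318  0.012]
scene [203.8 276.9] 48 [ 0.547 -0.29   0.012]
scene [215.7 275.8] 23 [ 0.549 -0.259  0.012]
top [424.3 264.2] 17 [ 0.565 -0.317  0.012]
top [379.1 268.1] 18 [ 0.551 -0.182  0.012]
top [407.  265.3] 21 [ 0.561 -0.266  0.012]
top [414.5 265. ] 14 [ 0.562 -0.288  0.012]
top [373.4 310. ] 24 [ 0.425 -0.167  0.012]
top [380.2 307. ] 4 [ 0.435 -0.187  0.012]
```

Call:
jog_arm:
  increments:
    - [-0.005,0.015,0,0]
    - [-0.012,0.045,0,0]
    - [-0.022,0.085,0,0]
    - [-0.034,0.125,0,0]
    - [-0.044,0.16,0,0]

```text
time: 11.6
position: [0.5612, -0.0722, 0.2205]
ee_rot: [[-0.002, 1.0, -0.001], [1.0, 0.002, 0.001], [0.001, -0.001, -1.0]]
ft_force: [0.2, 0.9, -4.0]
width: 0.0136
gripper_force: 50.0
```

Call:
jog_arm:
  increments:
    - [-0.006,0.02,0,0]
    - [-0.01,0.03,0,0]
    - [-0.01,0.03,0,0]

```text
time: 11.85
position: [0.5521, -0.0423, 0.2208]
ee_rot: [[-0.005, 1.0, -0.001], [1.0, 0.005, 0.001], [0.001, -0.001, -1.0]]
ft_force: [-0.0, -0.9, -4.0]
width: 0.0138
gripper_force: 50.0
```

```bash
cat > pan.py <<'E'
from h import *
s=ctrl.get_state();print(s["time"],s["position"].round(4))
im,d=ctrl.get_image("top");np.savez("p_top.npz",im=im,d=d)
g=cv2.cvtColor(im,cv2.COLOR_RGB2GRAY).astype(int);h=g-np.median(g[265:310,372:422])
m=np.zeros(g.shape,np.uint8);m[259:317,366:430]=1;m&=(h>22).astype(np.uint8)
n,l,st,c=cv2.connectedComponentsWithStats(m)
for i in range(1,n):
    if st[i,4]>3:print(c[i].round(1),st[i],h[l==i].max(),onz("top",c[i],.012)[0].round(3))
E
python3 pan.py
python3 - <<'E'
from h import *
# gold in wrist image: blanks; keep picture
s=ctrl.get_state();w,d=ctrl.get_image("wrist");np.savez("w2.npz",w=w,d=d)
hsv=cv2.cvtColor(w,cv2.COLOR_RGB2HSV);m=((hsv[:,:,0]>18)&(hsv[:,:,0]<32)&(hsv[:,:,1]>120)&(hsv[:,:,2]>90)).astype(np.uint8)
n,l,st,c=cv2.connectedComponentsWithStats(m);P=cloud("wrist",d,s)-s["position"]
for i in range(1,n):
    if st[i,4]>60:print("gold",c[i].round(0),st[i],np.nanmedian(P[l==i],0).round(3))
E
```

```text
11.85 [ 0.5521 -0.0423  0.2208]
[366.4 265.7] [366 259   2  17  27] 74.0 [ 0.557 -0.144  0.012]
[385. 259.] [370 259  31   1  31] 46.0 [ 0.578 -0.2    0.012]
[406.5 259. ] [405 259   4   1   4] 31.0 [ 0.58  -0.264  0.012]
[429.  261.5] [429 259   1   6   6] 53.0 [ 0.574 -0.331  0.012]
[384.  262.5] [383 261   3   4   8] 64.0 [ 0.568 -0.197  0.012]
[393.3 268. ] [392 267   3   3   7] 69.0 [ 0.552 -0.225  0.012]
[402.5 274. ] [401 273   4   3   8] 62.0 [ 0.535 -0.252  0.012]
[366. 284.] [366 282   1   5   5] 29.0 [ 0.502 -0.144  0.012]
gold [370. 196.] [359 180  24  32 561] [ 0.037  0.037 -0.126]
gold [371. 282.] [355 270  25  33 282] [ 0.043 -0.03  -0.127]
gold [361. 284.] [355 278  12  14  81] [ 0.033 -0.032 -0.122]
gold [371. 408.] [369 384   5  46 118] [0.011 0.025 0.083]
gold [273. 410.] [271 392   5  37  96] [-0.01   0.025  0.083]
```

Call:
jog_arm:
  increments:
    - [0.006,-0.015,0,0]
    - [0.014,-0.045,0,0]
    - [0.024,-0.083,0,0]
    - [0.036,-0.12,0,0]
    - [0.045,-0.15,0,0]

```text
time: 12.37
position: [0.5997, -0.1986, 0.2207]
ee_rot: [[-0.002, 1.0, 0.001], [1.0, 0.002, -0.001], [-0.001, 0.001, -1.0]]
ft_force: [1.4, 0.1, -3.8]
width: 0.0135
gripper_force: 50.0
```

Call:
jog_arm:
  increments:
    - [0.006,-0.025,0,0]
    - [0.01,-0.037,0,0]
    - [0.01,-0.042,0,0]

```text
time: 12.62
position: [0.6094, -0.2398, 0.2202]
ee_rot: [[-0.0, 1.0, 0.0], [1.0, 0.0, -0.001], [-0.001, 0.0, -1.0]]
ft_force: [-0.3, 0.8, -3.3]
width: 0.014
gripper_force: 50.0
```

Call:
jog_arm:
  increments:
    - [-0.02,0,0,0]
    - [-0.06,0,0,0]
    - [-0.1,0,0,0]
    - [-0.115,0,0,0]
    - [-0.101,0,0,0]

```text
time: 13.03
position: [0.5016, -0.2351, 0.22]
ee_rot: [[-0.002, 1.0, -0.006], [1.0, 0.002, 0.002], [0.002, -0.006, -1.0]]
ft_force: [-1.6, -0.3, -3.9]
width: 0.0139
gripper_force: 50.0
```

Call:
jog_arm:
  increments:
    - [0.04,0,0,0]
    - [0.08,0,0,0]
    - [0.103,0,0,0]
    - [0.108,0,0,0]
    - [0.108,0,0,0]

```text
time: 13.45
position: [0.6171, -0.2356, 0.22]
ee_rot: [[-0.005, 1.0, -0.0], [1.0, 0.005, 0.0], [0.0, -0.0, -1.0]]
ft_force: [-0.8, -0.4, -4.2]
width: 0.014
gripper_force: 50.0
```

Call:
jog_arm:
  increments:
    - [-0.02,0.003,0,0]
    - [-0.06,-0.003,0,0]
    - [-0.1,0.003,0,0]
    - [-0.117,0,0,0]
    - [-0.107,0,0,0]

```text
time: 13.87
position: [0.5016, -0.2353, 0.2199]
ee_rot: [[-0.002, 1.0, -0.007], [1.0, 0.002, 0.002], [0.002, -0.007, -1.0]]
ft_force: [-1.8, 0.4, -4.6]
width: 0.0139
gripper_force: 50.0
```

Call:
jog_arm:
  increments:
    - [0.04,0,0,0]
    - [0.08,0,0,0]
    - [0.1,0,0,0]
    - [0.106,0,0,0]
    - [0.106,0,0,0]

```text
time: 14.28
position: [0.6152, -0.2359, 0.2201]
ee_rot: [[-0.004, 1.0, -0.001], [1.0, 0.004, 0.0], [0.0, -0.001, -1.0]]
ft_force: [-0.9, -0.0, -4.0]
width: 0.0133
gripper_force: 50.0
```

Call:
jog_arm:
  increments:
    - [-0.005,0.015,0,0]
    - [-0.012,0.045,0,0]
    - [-0.022,0.085,0,0]
    - [-0.034,0.125,0,0]
    - [-0.044,0.16,0,0]

```text
time: 14.7
position: [0.5674, -0.0742, 0.2203]
ee_rot: [[-0.002, 1.0, -0.002], [1.0, 0.002, 0.001], [0.001, -0.002, -1.0]]
ft_force: [0.4, 0.6, -3.6]
width: 0.0135
gripper_force: 50.0
```

Call:
jog_arm:
  increments:
    - [-0.006,0.02,0,0]
    - [-0.01,0.03,0,0]
    - [-0.01,0.03,0,0]

```text
time: 14.95
position: [0.5585, -0.0444, 0.2207]
ee_rot: [[-0.005, 1.0, -0.002], [1.0, 0.005, 0.0], [0.0, -0.002, -1.0]]
ft_force: [1.1, -1.0, -3.5]
width: 0.0139
gripper_force: 50.0
```

```bash
cat > gold.py <<'E'
from h import *
# gold in wrist image: blanks; keep picture
s=ctrl.get_state();w,d=ctrl.get_image("wrist");np.savez("w2.npz",w=w,d=d)
hsv=cv2.cvtColor(w,cv2.COLOR_RGB2HSV);m=((hsv[:,:,0]>18)&(hsv[:,:,0]<32)&(hsv[:,:,1]>120)&(hsv[:,:,2]>90)).astype(np.uint8)
n,l,st,c=cv2.connectedComponentsWithStats(m);P=cloud("wrist",d,s)-s["position"]
for i in range(1,n):
    if st[i,4]>60 and c[i][1]<370:print("gold",c[i].round(0),st[i],np.nanmedian(P[l==i],0).round(3))
E
python3 pan.py;python3 gold.py
```

```text
14.95 [ 0.5585 -0.0444  0.2207]
[366.5 271.6] [366 259   3  35  56] 78.0 [ 0.539 -0.145  0.012]
[372. 259.] [370 259   5   1   5] 45.0 [ 0.577 -0.161  0.012]
[388.5 259. ] [376 259  26   1  26] 40.0 [ 0.579 -0.21   0.012]
[407. 259.] [405 259   5   1   5] 34.0 [ 0.58  -0.265  0.012]
[429.  261.5] [429 259   1   6   6] 57.0 [ 0.574 -0.331  0.012]
[383.9 262.7] [383 261   3   4   9] 66.0 [ 0.567 -0.196  0.012]
[393.3 268. ] [392 267   3   3   7] 66.0 [ 0.552 -0.225  0.012]
[402.5 274. ] [401 273   4   3   8] 63.0 [ 0.535 -0.252  0.012]
[366. 299.] [366 295   1   9   9] 32.0 [ 0.458 -0.145  0.012]
gold [371. 194.] [361 180  23  29 483] [ 0.038  0.039 -0.126]
gold [371. 280.] [355 267  25  33 290] [ 0.043 -0.028 -0.127]
gold [361. 282.] [355 275  12  17 118] [ 0.032 -0.031 -0.122]
```

Run:
```python
import numpy as np,cv2
from cell import ctrl
w=np.load("w2.npz")["w"];t=np.load("p_top.npz")["im"];s,_=ctrl.get_image("scene")
M=np.zeros((600,800,3),np.uint8)
M[:,:400]=cv2.resize(w[150:390,240:400],(400,600),interpolation=cv2.INTER_CUBIC)
M[:300,400:]=cv2.resize(t[250:325,355:455],(400,300),interpolation=cv2.INTER_CUBIC)
M[300:,400:]=cv2.resize(s[195:315,180:340],(400,300),interpolation=cv2.INTER_CUBIC)
cv2.imwrite("pics/l4.png",M[:,:,::-1])
```

```text
(no output)
```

View pics/l4.png

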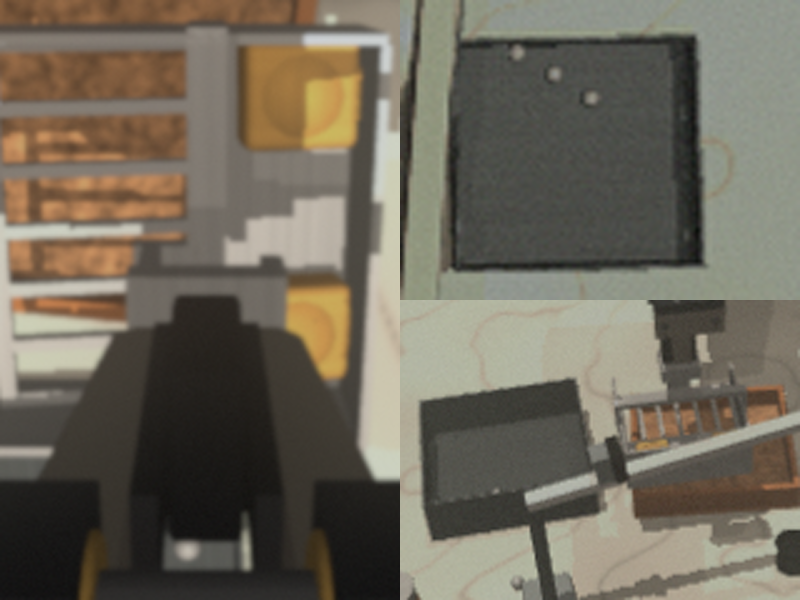

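Run:
```python
from h import *
s=ctrl.get_state();print(onz("scene",[[226.8,307.8]],.0065).round(3),s["position"])
d=np.load("w2.npz")["d"];print(d[366:373,312:319].round(3));print(onz("wrist",[[315,369]],.0065,s).round(3))
a=np.load("scene0.npz")["im"].astype(int);b,_=ctrl.get_image("scene");b=b.astype(int)
D=abs(a-b).sum(2);print(D[303:313,220:236]);print(b[303:313,220:236,0])
for n in("l3s",):
    c=np.load(n+".npz")["im"].astype(int);print(abs(c-b).sum(2)[303:313,220:236].max())
p=np.load("p_top.npz")["im"].astype(int);t=np.load("top0.npz")["im"].astype(int);Dt=abs(p-t).sum(2);Dt[:, :365]=0
n,l,st,c=cv2.connectedComponentsWithStats((Dt>110).astype(np.uint8))
for i in range(1,n):
    if 3<=st[i,4]<60:print(c[i].round(1),st[i,4],onz("top",c[i],.0065)[0].round(3))
```

```text
[[ 0.663 -0.234  0.006]] [ 0.56091927 -0.0471864   0.22082607]
[[0.159 0.158 0.158 0.158 0.158 0.158 0.158]
 [0.409 0.41  0.41  0.409 0.41  0.409 0.409]
 [0.411 0.409 0.409 0.411 0.407 0.41  0.41 ]
 [0.41  0.409 0.408 0.408 0.408 0.408 0.41 ]
 [0.411 0.41  0.409 0.408 0.408 0.41  0.411]
 [0.41  0.41  0.409 0.408 0.41  0.408 0.41 ]
 [0.41  0.409 0.409 0.408 0.41  0.409 0.411]]
[[ 0.554 -0.23   0.007]]
[[ 15  12   0   0   5   2  11   3  11   5  10   8   4   3  13   5]
 [  4  10   4   8  15  10   3   3   1   6   4   2  10   2   9  16]
 [  0   5   4  11  13  37  29  42  42   2   3   2   5   2   3   5]
 [  4   1   3   3   8  72  51  87 127  85   2   3  16   7   3  12]
 [  2   8   2   6  74  80  27  91 134 113   6   6   8   8   1  16]
 [  7   2   4  12 124 141 116 146 102  27  11   5   3   6   5   2]
 [  6   7   3   3  38 192 218 230 109  14   1  19  12   6  15  11]
 [  7   1   7   4   3  90 247 229  70   3   1   1  10   7   8   1]
 [ 14  10  13   3   6   8  73  67  10  12   8  12   4  10   5   4]
 [  5   3   9   6   7   3  12  15   0  14   2   3   6   1   3   3]]
[[181 179 178 176 178 175
[... 223 characters left out ...]
62 159 162 155 111]
 [176 177 176 179 151 152 167 148 116 121 156 145 132 139 129 125]
 [177 178 176 178 137 131 140 130 103 127 133 134 131 129 129 130]
 [177 178 178 177 163 113 105 101  88 123 129 131 132 132 130 132]
 [180 177 176 179 176 151  95 102  99 121 128 128 129 131 130 129]
 [180 179 179 177 178 178 154 153 153 124 130 130 129 130 129 129]
 [177 177 180 177 178 178 177 180 175 117 130 130 127 128 130 128]]
244
[395.6 232. ] 8 [ 0.661 -0.231  0.006]
[366.4 238.2] 12 [ 0.64  -0.143  0.006]
[384.1 262.6] 7 [ 0.568 -0.198  0.006]
[393.5 268. ] 6 [ 0.552 -0.226  0.006]
[402.5 274. ] 6 [ 0.535 -0.253  0.006]
[365.  295.5] 6 [ 0.468 -0.142  0.006]
[365.2 477.8] 5 [-0.063 -0.15   0.006]
```

Call:
jog_arm:
  increments:
    - [-0.005,0.012,0,0]
    - [-0.015,0.04,0,0]
    - [-0.025,0.075,0,0]
    - [-0.032,0.11,0,0]
    - [-0.037,0.148,0,0]

```text
time: 15.57
position: [0.5233, 0.1021, 0.2204]
ee_rot: [[-0.001, 1.0, -0.001], [1.0, 0.001, -0.0], [-0.0, -0.001, -1.0]]
ft_force: [0.5, 0.4, -4.5]
width: 0.0142
gripper_force: 50.0
```

Call:
jog_arm:
  increments:
    - [-0.004,0.038,0,0]
    - [-0.006,0.075,0,0]
    - [-0.006,0.1,0,0]
    - [-0.006,0.115,0,0]
    - [-0.006,0.12,-0.005,0]

```text
time: 15.98
position: [0.5188, 0.2237, 0.2161]
ee_rot: [[-0.005, 1.0, 0.001], [1.0, 0.005, 0.001], [0.001, 0.001, -1.0]]
ft_force: [0.1, -1.0, -3.8]
width: 0.0137
gripper_force: 50.0
```

Call:
jog_arm:
  increments:
    - [0,0,-0.02,0]
    - [0,0,-0.04,0]
    - [0,0,-0.053,0]
    - [0,0,-0.06,0]
    - [0,0,-0.063,0]

```text
time: 16.4
position: [0.5174, 0.2199, 0.152]
ee_rot: [[-0.002, 1.0, -0.003], [1.0, 0.002, -0.002], [-0.002, -0.003, -1.0]]
ft_force: [-10.6, -7.3, 26.8]
width: 0.0137
gripper_force: 50.0
```

Call:
jog_arm:
  increments:
    - [0,0,0,0]
    - [0,0,0,0]

```text
time: 16.57
position: [0.5188, 0.221, 0.1529]
ee_rot: [[-0.002, 1.0, 0.001], [1.0, 0.002, 0.0], [0.0, 0.001, -1.0]]
ft_force: [-0.4, -0.4, -4.2]
width: 0.0135
gripper_force: 50.0
```

Call:
jog_arm:
  increments:
    - [0,0,0,0]
    - [0,0,0,0]
    - [0,0,0,0]
    - [0,0,0,0]
    - [0,0,0,0]
  grip: 0

```text
time: 16.98
position: [0.5185, 0.2218, 0.1529]
ee_rot: [[-0.004, 1.0, 0.001], [1.0, 0.004, 0.0], [0.0, 0.001, -1.0]]
ft_force: [0.3, 0.5, 0.2]
width: 0.0445
gripper_force: 0.0
```

Call:
jog_arm:
  increments:
    - [0,0,0.04,0]
    - [0,0,0.08,0]
    - [0.01,-0.04,0.1,-7]
    - [0.022,-0.08,0.1,-14]
    - [0.034,-0.12,0.1,-21]

```text
time: 17.4
position: [0.5523, 0.1051, 0.2549]
ee_rot: [[0.358, 0.934, 0.004], [0.934, -0.358, 0.001], [0.002, 0.004, -1.0]]
ft_force: [1.4, 0.6, -0.4]
width: 0.0459
gripper_force: 0.0
```

Call:
jog_arm:
  increments:
    - [0.1,-0.337,0,-44]
    - [0.1,-0.337,0,-44]
    - [0.1,-0.337,0,-44]
    - [0.1,-0.337,0,-44]
    - [0.1,-0.337,0,-44]

```text
time: 17.82
position: [0.6107, -0.0963, 0.2528]
ee_rot: [[0.838, 0.545, 0.001], [0.545, -0.838, -0.0], [0.0, 0.0, -1.0]]
ft_force: [0.8, -0.2, -0.5]
width: 0.0457
gripper_force: 0.0
```

Run:
```python
from cell import ctrl
import numpy as np
s=ctrl.get_state();R=s["ee_rot"];print(s["position"],np.degrees(np.arctan2(R[1][1],R[0][1])),s["q"])
```

```text
[ 0.61068263 -0.09625613  0.25282003] -56.96052102557139 [-1.58800714e-01  3.30386922e-01  1.63529739e+00  8.02291462e-05
  1.17539958e+00  8.35316977e-01]
```

Run:
```python
from h import *
s=ctrl.get_state();w,d=ctrl.get_image("wrist");c=cam("wrist");R,o=pose("wrist",c,s)
t=-R.T@o;b=np.array([[.662,-.232,.0065]])
uv=cv2.projectPoints(b,cv2.Rodrigues(R.T)[0],t,np.array(c["intrinsics"]),np.array(c["dist_coeffs"]))[0].ravel();print(uv,o)
P=cloud("wrist",d,s)
for k in(0,):
    im=ctrl.get_image("scene")[0].astype(int);a=np.load("scene0.npz")["im"].astype(int)
    D=abs(im-a).sum(2)[298:318,215:240]
    print("scene",np.argwhere(D>60).mean(0)[::-1]+[215,298],onz("scene",np.argwhere(D>60).mean(0)[::-1]+[215,298],.006).round(4))
    print(P[295:345:6,330,:2] if False else "")
u,v=np.round(uv).astype(int)
if 20<u<620 and 20<v<460:
    m=np.zeros(w.shape[:2],bool);m[v-20:v+20,u-20:u+20]=1
    m&=(P[:,:,2]>.006)&(P[:,:,2]<.02);g=m&(np.hypot(P[:,:,0]-.662,P[:,:,1]+.232)<.014);print(g.sum(),P[g].mean(0).round(4),P[g].min(0).round(4),P[g].max(0).round(4))
```

```text
[444.32065039 239.60140614] [ 0.67810995 -0.05258322  0.39736657]
scene [226.57142857 308.04761905] [[ 0.6634 -0.2349  0.006 ]]

163 [ 0.6649 -0.2311  0.0114] [ 0.6552 -0.2414  0.0067] [ 0.6753 -0.219   0.0153]
```

Run:
```python
from h import *
s=ctrl.get_state();w,d=ctrl.get_image("wrist");P=cloud("wrist",d,s);H=P[225:256,428:462,2]*1000
print("cols 428.. rows 225..");print("\n".join(" ".join("%3d"%x for x in r[::1]) for r in H[::2]))
print(onz("wrist",[[444,240],[454,240],[444,250]],.0065,s).round(4))
```

```text
cols 428.. rows 225..Traceback (most recent call last):
  File "<stdin>", line 3, in <module>
  File "<stdin>", line 3, in <genexpr>
  File "<stdin>", line 3, in <genexpr>
ValueError: cannot convert float NaN to integer
```

Run:
```python
from h import *
s=ctrl.get_state();w,d=ctrl.get_image("wrist");P=cloud("wrist",d,s);H=np.nan_to_num(P[225:256,428:462,2]*1000,nan=-9)
print("\n".join(" ".join("%2d"%x for x in r[::1]) for r in H[::2]))
print(onz("wrist",[[444,240],[454,240],[444,250]],.0065,s).round(4))
```

```text
12 13 13 14 13 15 13 14 13 13 14 13 13 13 14 13 12 13 14 13 13 12 13 12 13 14 13 12 12  0  0 -1 -1  0
 1 11 12 13 13 13 15 13 14 13 13 13 13 12 13 13 13 13 13 14 13 14 12 13 12 12 13 13  0  0  0  0  0 -1
-1  0  0  0 11 12 13 14 12 15 12 13 14 12 13 13 14 13 14 13 13 13 12 14 13 12  0 -1  0  0  0  0  0  0
-1  0  0  0  0 -1  1  0 10 11 12 13 14 13 12 14 12 13 14 13 13 14 13 12 13  0  0  0  0  0  0 -1  0 -1
-2  0  0  2  0  0  0 -1  0  0  1  0 10 13 13 13 13 13 14 14 13 13 14 11  0  0  0  0 -1  0  0  0  0  0
-1  0  0 -1  1  0  0 -1 -1  0  0  0  0  0 -1  0 12 14 12 13 13 14  0  0  0  0 -1 -1  0  0  0  0  0  0
 0  0  0  0 -1  1  0  0  0 -1  0  0  0  0 -1  0  5  7  6  6  7  5  0  0  0 -1 -1  0 -1 -1  0  0  0  0
 0  0  0  0 -1  0  0  1  0 -1  0 -2  0  0  6  7  7  9 10  9 10 10  9  7  0 -1  0  0  0 -1  1  0  0  0
 0  0  0  0  0  0  0  0  0  0  0  0 -1  6  8  9  8 10 10 11 11 10 10 11  9 -1 -1  0  0  1  0  0  0  0
 0  0  0 -1 -1  0  0  0  0  0  1 -1  0  7  8  9 10 13 11 10 13 12 11 12 10  0  0 -1  0  0 -9  0  0  0
 0  0  0  0  0  0 -1  0  0  0  0  0  0  0  6 11 11 11 12 11 12 12 12  9  0 -1  0  0  0  0  0  0  0  0
-1  0  0  0  0  0  0  0  0  0 -1  0  0  0  0  0  8  8 11  9 10  0  0 -2  0  0  0 -1  0  0  0  0  0  0
 0  0  0  0 -2  0  0  0  0 -1  0  0  0 -1  0  0  0  0 -1  0  0  0  0  0 -2 -1  0  0  0  0  0  0 -1  0
-1  0  0  0 -1 -1  0  0  0  0  0  0  0 -1 -1  0  0  0  0  0 -1  0 -1  0  0  0  0  0  0  0  0  0 -1 -9
-1  0  0  0 -1  0  0  0 -2  0  0  0  1  1 -1  0  0  0 -1  1  0  0  0  0  0  0  0  0  0 -1  0  0  1  0
 0 -1 -3 -2  0  0 -1  0  0  0  0  0  0  0  0  0  0  0  0  0  0  0  0  0  0  0 -1  0  0  0  1  0 -1  0
[[ 0.6617 -0.2323  0.0065]
 [ 0.6682 -0.2421  0.0065]
 [ 0.6523 -0.2399  0.0065]]
```

Call:
jog_arm:
  increments:
    - [0.013,-0.04,0,0]
    - [0.026,-0.08,0,0]
    - [0.038,-0.118,0,0]
    - [0.045,-0.14,0,0]
    - [0.046,-0.1435,0,0]

```text
time: 18.43
position: [0.6572, -0.2396, 0.2523]
ee_rot: [[0.835, 0.551, 0.0], [0.551, -0.835, -0.001], [-0.0, 0.001, -1.0]]
ft_force: [0.4, 0.0, 0.6]
width: 0.0459
gripper_force: 0.0
```

Call:
jog_arm:
  increments:
    - [0,0,-0.02,0]
    - [0,0,-0.06,0]
    - [0,0,-0.1,0]
    - [0,0,-0.13,0]
    - [0,0,-0.145,0]

```text
time: 18.85
position: [0.6539, -0.2341, 0.1032]
ee_rot: [[0.833, 0.553, -0.006], [0.553, -0.833, 0.003], [-0.003, -0.005, -1.0]]
ft_force: [0.4, 0.8, 0.1]
width: 0.0457
gripper_force: 0.0
```

Run:
```python
from h import *
s=ctrl.get_state();R=s["ee_rot"];print(s["position"],np.degrees(np.arctan2(R[1][1],R[0][1])),s["ft_force"],s["width"])
im=ctrl.get_image("scene")[0].astype(int);a=np.load("scene0.npz")["im"].astype(int);D=abs(im-a).sum(2)[303:313,220:236];print((D>60).sum())
```

```text
[ 0.65389275 -0.2340859   0.10319306] -56.42718867582913 [0.40599013 0.75784606 0.07345396] 0.045666243803995414
159
```

Slight lag only. Continue down.

Call:
jog_arm:
  increments:
    - [0,0,0,0]
    - [0,0,-0.02,0]
    - [0,0,-0.045,0]
    - [0,0,-0.065,0]
    - [0,0,-0.075,0]

```text
time: 19.32
position: [0.6565, -0.2364, 0.0325]
ee_rot: [[0.834, 0.552, -0.0], [0.552, -0.834, 0.0], [0.0, -0.0, -1.0]]
ft_force: [0.4, 0.5, 0.5]
width: 0.046
gripper_force: 0.0
```

Call:
jog_arm:
  increments:
    - [0,0,-0.004,0]
    - [0,0,-0.0045,0]

```text
time: 19.48
position: [0.6569, -0.2372, 0.0288]
ee_rot: [[0.835, 0.551, 0.001], [0.551, -0.835, -0.0], [0.0, 0.0, -1.0]]
ft_force: [0.4, 0.4, 0.3]
width: 0.0455
gripper_force: 0.0
```

Call:
jog_arm:
  increments:
    - [0,0,0,0]
    - [0,0,0,0]
    - [0,0,0,0]
    - [0,0,0,0]
    - [0,0,0,0]
  grip: 1
  newtons: 12

```text
time: 19.9
position: [0.6567, -0.2379, 0.0287]
ee_rot: [[0.835, 0.55, 0.001], [0.55, -0.835, -0.0], [0.001, 0.001, -1.0]]
ft_force: [0.3, 0.4, -0.3]
width: 0.0146
gripper_force: 0.0
```

Call:
jog_arm:
  increments:
    - [0,0,0,0]
    - [0,0,0,0]

```text
time: 20.07
position: [0.6566, -0.2378, 0.0284]
ee_rot: [[0.835, 0.55, 0.0], [0.55, -0.835, -0.0], [0.0, 0.0, -1.0]]
ft_force: [-1.3, 0.1, 2.2]
width: 0.0115
gripper_force: 12.0
```

Call:
jog_arm:
  increments:
    - [0,0,0.01,0]
    - [0,0,0.03,0]
    - [0,0,0.06,0]
    - [0,0,0.1,0]
    - [0,0,0.13,0]

```text
time: 20.48
position: [0.6566, -0.2378, 0.1611]
ee_rot: [[0.835, 0.55, 0.001], [0.55, -0.835, -0.0], [0.001, 0.001, -1.0]]
ft_force: [0.6, -0.1, 0.3]
width: 0.0115
gripper_force: 12.0
```

Call:
jog_arm:
  increments:
    - [-0.02,0,0,0]
    - [-0.05,0,0,0]
    - [-0.085,0,0,0]
    - [-0.12,0,0,0]
    - [-0.14,0,0,0]

```text
time: 20.9
position: [0.5128, -0.2371, 0.1584]
ee_rot: [[0.835, 0.55, -0.002], [0.55, -0.835, 0.001], [-0.001, -0.002, -1.0]]
ft_force: [-0.1, -0.4, -0.7]
width: 0.0117
gripper_force: 12.0
```

Run:
```python
from h import *
s=ctrl.get_state();print(s["width"],s["gripper_force"],s["position"])
im=ctrl.get_image("scene")[0].astype(int);a=np.load("scene0.npz")["im"].astype(int);D=abs(im-a).sum(2)[303:313,220:236];print((D>60).sum())
```

```text
0.011657465169856685 12.000043094158173 [ 0.51277695 -0.23714197  0.15835696]
0
```

Call:
jog_arm:
  increments:
    - [-0.02,0,-0.03,0]
    - [-0.02,0,-0.065,0]
    - [-0.02,0,-0.095,0]
    - [-0.02,0,-0.108,0]
    - [-0.02,0,-0.112,0]

```text
time: 21.37
position: [0.495, -0.2371, 0.0441]
ee_rot: [[0.835, 0.55, -0.003], [0.55, -0.835, 0.002], [-0.002, -0.003, -1.0]]
ft_force: [-0.5, 0.4, -0.2]
width: 0.0115
gripper_force: 12.0
```

Call:
jog_arm:
  increments:
    - [0,0,0,0]
    - [0,0,0,0]
    - [0,0,0,0]
    - [0,0,0,0]
  grip: 0

```text
time: 21.7
position: [0.4974, -0.2381, 0.0474]
ee_rot: [[0.835, 0.55, 0.002], [0.55, -0.835, -0.001], [0.001, 0.002, -1.0]]
ft_force: [-0.4, -0.5, -0.4]
width: 0.0362
gripper_force: 0.0
```

Call:
jog_arm:
  increments:
    - [0,0,0.035,0]
    - [0,0,0.075,0]
    - [0,0,0.115,0]
    - [0,0.04,0.15,7]
    - [0,0.08,0.18,14]

```text
time: 22.12
position: [0.4972, -0.174, 0.2175]
ee_rot: [[0.675, 0.738, 0.004], [0.738, -0.675, -0.002], [0.002, 0.004, -1.0]]
ft_force: [1.0, -0.1, -0.5]
width: 0.0458
gripper_force: 0.0
```

Call:
jog_arm:
  increments:
    - [0,0.041,0,7]
    - [0.003,0.082,0,14]
    - [0.006,0.123,0,21]
    - [0.01,0.164,0,28]
    - [0.012,0.205,0,35]

```text
time: 22.53
position: [0.5087, 0.0336, 0.2154]
ee_rot: [[0.127, 0.992, 0.003], [0.992, -0.127, 0.0], [0.0, 0.002, -1.0]]
ft_force: [-0.1, -0.0, 0.8]
width: 0.0457
gripper_force: 0.0
```

```bash
python3 pan.py; python3 gold.py
python3 - <<'E'
from h import *
im,d=ctrl.get_image("top");P=cloud("top",d);Z=P[:,:,2]
s=ctrl.get_state();R=s["ee_rot"];print(np.degrees(np.arctan2(R[1][1],R[0][1])))
m=np.zeros(Z.shape,bool);m[240:315,205:285]=1;q=P[m&(Z>.152)&(Z<.17)];print(len(q),q.mean(0));print(cv2.minAreaRect((q[:,:2]*1000).astype(np.float32)))
E
```

```text
22.5333 [0.5087 0.0336 0.2154]
[369.6 259.1] [366 259   9   2  10] 74.0 [ 0.577 -0.153  0.012]
[388.5 259. ] [377 259  24   1  24] 41.0 [ 0.579 -0.21   0.012]
[407. 259.] [405 259   5   1   5] 32.0 [ 0.58  -0.265  0.012]
[429.  261.5] [429 259   1   6   6] 57.0 [ 0.574 -0.331  0.012]
[384.  262.8] [383 261   3   4  10] 65.0 [ 0.567 -0.197  0.012]
[393.1 267.9] [392 267   3   3   8] 69.0 [ 0.552 -0.224  0.012]
[402.5 274. ] [401 273   4   3   8] 65.0 [ 0.535 -0.252  0.012]
[366.  298.5] [366 281   1  36  36] 34.0 [ 0.459 -0.145  0.012]
[396.5 285. ] [395 284   4   3   8] 62.0 [ 0.501 -0.235  0.012]
gold [347.  60.] [ 328   39   41   42 1302] [ 0.039  0.143 -0.188]
-7.323198108356056
62 [0.5202533  0.21951794 0.16108841]
((520.921875, 220.1245880126953), (33.455238342285156, 13.728931427001953), 89.92425537109375)
```

Call:
jog_arm:
  increments:
    - [0.003,0.04,0,3]
    - [0.006,0.08,0,7]
    - [0.008,0.12,0,7]
    - [0.01,0.16,0,7]
    - [0.0105,0.188,0,7]

```text
time: 23.1
position: [0.5196, 0.2213, 0.2148]
ee_rot: [[0.013, 1.0, 0.002], [1.0, -0.013, 0.001], [0.001, 0.002, -1.0]]
ft_force: [0.2, -0.5, 0.3]
width: 0.0462
gripper_force: 0.0
```

Call:
jog_arm:
  increments:
    - [0,0,-0.01,0]
    - [0,0,-0.035,0]
    - [0,0,-0.055,0]
    - [0,0,-0.063,0]
    - [0,0,-0.063,0]

```text
time: 23.52
position: [0.5179, 0.2177, 0.1493]
ee_rot: [[0.013, 1.0, -0.003], [1.0, -0.013, -0.002], [-0.002, -0.003, -1.0]]
ft_force: [-0.5, -0.8, 0.2]
width: 0.0461
gripper_force: 0.0
```

Call:
jog_arm:
  increments:
    - [0,0,0,0]
    - [0,0,0,0]
    - [0,0,0,0]
    - [0,0,0,0]
    - [0,0,0,0]
  grip: 1
  newtons: 60

```text
time: 23.93
position: [0.5193, 0.2197, 0.1518]
ee_rot: [[0.011, 1.0, 0.001], [1.0, -0.011, 0.0], [0.0, 0.001, -1.0]]
ft_force: [-0.2, 0.1, 1.1]
width: 0.0148
gripper_force: 0.5
```

Call:
jog_arm:
  increments:
    - [0,0,0,0]
    - [0,0,0,0]

```text
time: 24.1
position: [0.5193, 0.2197, 0.1517]
ee_rot: [[0.011, 1.0, 0.001], [1.0, -0.011, 0.0], [0.0, 0.001, -1.0]]
ft_force: [-0.6, -1.6, 5.8]
width: 0.0136
gripper_force: 60.0
```

Call:
jog_arm:
  increments:
    - [0,0,0.01,0]
    - [0,0,0.03,3]
    - [0,-0.002,0.043,10]
    - [0,-0.008,0.046,17]
    - [-0.001,-0.014,0.046,24]

```text
time: 24.52
position: [0.5183, 0.2059, 0.1984]
ee_rot: [[-0.403, 0.915, 0.001], [0.915, 0.403, 0.001], [0.0, 0.001, -1.0]]
ft_force: [-0.8, -0.3, -4.1]
width: 0.0141
gripper_force: 60.0
```

Call:
jog_arm:
  increments:
    - [-0.001,-0.006,0,7]
    - [-0.002,-0.012,0,14]
    - [-0.003,-0.018,0,21]
    - [-0.004,-0.023,0,28]
    - [-0.005,-0.027,0,35]

```text
time: 24.93
position: [0.5122, 0.1781, 0.1969]
ee_rot: [[-0.855, 0.519, -0.001], [0.519, 0.855, -0.0], [0.001, -0.001, -1.0]]
ft_force: [0.3, -0.4, -4.6]
width: 0.0137
gripper_force: 60.0
```

Call:
jog_arm:
  increments:
    - [-0.001,-0.003,0,7]
    - [-0.001,-0.004,0,14]
    - [-0.001,-0.004,0,21]
    - [-0.001,-0.004,0,28]
    - [-0.001,-0.004,0,32]

```text
time: 25.35
position: [0.5113, 0.1745, 0.1969]
ee_rot: [[-1.0, -0.014, -0.001], [-0.014, 1.0, -0.0], [0.001, -0.0, -1.0]]
ft_force: [0.0, -0.0, -4.5]
width: 0.0136
gripper_force: 60.0
```

```bash
cat > gold2.py <<'E'
from h import *
s=ctrl.get_state();R=np.array(s["ee_rot"]);print(s["time"],s["position"].round(4),np.degrees(np.arctan2(R[1,1],R[0,1])).round(1))
for n in("wrist","scene","top"):
    w,d=ctrl.get_image(n);np.savez(f"g_{n}.npz",im=w,d=d)
    hsv=cv2.cvtColor(w,cv2.COLOR_RGB2HSV);m=((hsv[:,:,0]>18)&(hsv[:,:,0]<32)&(hsv[:,:,1]>130)&(hsv[:,:,2]>80)).astype(np.uint8)
    k,l,st,c=cv2.connectedComponentsWithStats(m);P=cloud(n,d,s)
    for i in range(1,k):
        p=np.nanmedian(P[l==i],0)
        if st[i,4]>(60 if n=="wrist" else 7) and p[2]<.14 and .3<p[0]<.65 and abs(p[1])<.4:
            b=R.T@(p-s["position"]);print(n,c[i].round(0),st[i,4],"world",p.round(3),"basket x,y",b[[1,0]].round(3))
E
python3 gold2.py
```

```text
25.35 [0.5113 0.1745 0.1969] 90.8
wrist [365. 173.] 335 world [0.457 0.205 0.072] basket x,y [0.031 0.054]
wrist [372. 294.] 75 world [0.557 0.217 0.07 ] basket x,y [ 0.042 -0.046]
top [246. 297.] 34 world [0.456 0.207 0.072] basket x,y [0.033 0.055]
```

Call:
jog_arm:
  increments:
    - [0,-0.01,0,0]
    - [0,-0.03,0,0]
    - [0,-0.06,0,0]
    - [0,-0.1,0,0]
    - [0,-0.08,0,0]

```text
time: 25.92
position: [0.5117, 0.0843, 0.1968]
ee_rot: [[-1.0, 0.003, -0.001], [0.003, 1.0, -0.005], [0.001, -0.005, -1.0]]
ft_force: [-0.2, 1.2, -4.8]
width: 0.0137
gripper_force: 60.0
```

Call:
jog_arm:
  increments:
    - [0,0.041,0,0]
    - [0,0.072,0,0]
    - [0,0.093,0,0]
    - [0,0.104,0,0]
    - [0,0.106,0,0]

```text
time: 26.33
position: [0.5118, 0.2018, 0.1969]
ee_rot: [[-1.0, -0.007, -0.0], [-0.007, 1.0, 0.0], [0.0, 0.0, -1.0]]
ft_force: [0.6, 0.3, -4.6]
width: 0.0138
gripper_force: 60.0
```

```bash
python3 gold2.py
```

```text
26.3333 [0.5118 0.2018 0.1969] 90.4
wrist [280. 185.] 1124 world [0.466 0.171 0.082] basket x,y [-0.031  0.046]
wrist [284. 273.] 66 world [0.535 0.172 0.08 ] basket x,y [-0.03  -0.023]
wrist [267. 289.] 608 world [0.547 0.158 0.084] basket x,y [-0.044 -0.035]
top [262. 264.] 68 world [0.554 0.163 0.081] basket x,y [-0.039 -0.042]
top [262. 294.] 52 world [0.467 0.16  0.083] basket x,y [-0.042  0.045]
```

Call:
jog_arm:
  increments:
    - [0,-0.006,0,0]
    - [0,-0.022,0,0]
    - [0,-0.047,0,0]
    - [0,-0.081,0,0]
    - [0,-0.119,0,0]

```text
time: 26.9
position: [0.5115, 0.0798, 0.197]
ee_rot: [[-1.0, -0.007, 0.0], [-0.007, 1.0, -0.0], [-0.0, -0.0, -1.0]]
ft_force: [0.8, -1.9, -4.9]
width: 0.0135
gripper_force: 60.0
```

Call:
jog_arm:
  increments:
    - [0,0.02,0,0]
    - [0,0.061,0,0]
    - [0,0.095,0,0]
    - [0,0.117,0,0]
    - [0,0.13,0,0]

```text
time: 27.32
position: [0.5122, 0.2123, 0.1973]
ee_rot: [[-1.0, -0.006, 0.001], [-0.006, 1.0, 0.0], [-0.001, 0.0, -1.0]]
ft_force: [-0.5, -0.7, -3.2]
width: 0.0138
gripper_force: 60.0
```

Call:
jog_arm:
  increments:
    - [0,0.006,0,0]
    - [0,0.006,0,0]

```text
time: 27.48
position: [0.5119, 0.2175, 0.197]
ee_rot: [[-1.0, -0.008, 0.0], [-0.008, 1.0, -0.0], [-0.0, -0.0, -1.0]]
ft_force: [0.0, 0.0, -3.5]
width: 0.0137
gripper_force: 60.0
```

```bash
python3 gold2.py
```

```text
27.4833 [0.5119 0.2175 0.197 ] 90.4
wrist [143. 185.] 72 world [0.471 0.066 0.046] basket x,y [-0.151  0.042]
wrist [142. 255.] 806 world [0.539 0.047 0.026] basket x,y [-0.171 -0.025]
top [302. 270.] 115 world [0.54  0.048 0.026] basket x,y [-0.17  -0.027]
top [296. 293.] 39 world [0.471 0.064 0.043] basket x,y [-0.154  0.042]
```

Run:
```python
from h import *
t=np.load("g_top.npz");w=np.load("g_wrist.npz")["im"];s=np.load("g_scene.npz")["im"]
M=np.zeros((600,800,3),np.uint8)
M[:300,:400]=cv2.resize(t["im"][240:315,280:380],(400,300),interpolation=cv2.INTER_CUBIC)
M[300:,:400]=cv2.resize(w[130:330,60:327],(400,300),interpolation=cv2.INTER_CUBIC)
M[:300,400:]=cv2.resize(s[210:300,250:370],(400,300),interpolation=cv2.INTER_CUBIC)
cv2.imwrite("pics/l5.png",M[:,:,::-1])
P=cloud("top",t["d"]);print((P[284:300,288:304,2]*1000).round(0))
```

```text
[[ -3.  -6.   1.  34.  29.   8.  13.   6.   5.  12.  11.   8.   5.   3.
   12.   5.]
 [  1.  -3.   1.  37.  35.   6.  11.   1.  11.   3.   3.   8.  10.   8.
    8.   6.]
 [ -7.   1.  27.  36.  28.  10.  10.   6.   5.   9.   6.  -0.  10.   9.
    8.   1.]
 [  0. -12.  33.  35.  33.   8.  34.  38.  32.  14.   8.   6.   9.   1.
    7.   6.]
 [ -5.  -2.  31.  33.  28.  11.  38.  39.  44.  48.  48.  36.  13.   1.
    5.   8.]
 [  6.  -2.  32.  32.  33.  45.  35.  33.  39.  42.  45.  42.  32.  29.
   28.  10.]
 [  7.   2.  29.  34.  26.  28.  38.  42.  43.  45.  46.  50.  39.  37.
   25.  13.]
 [  5.   6.  35.  37.   7.  33.  47.  40.  45.  48.  35.  40.  28.  32.
   36.  24.]
 [ -6.   0.  31.  25.  37.  41.  41.  48.  47.  43.  32.  41.  31.  44.
   38.  24.]
 [  4.   3.  38.  31.  43.  34.  45.  52.  43.  46.  34.  47.  39.  25.
   32.  25.]
 [  4.  -1.  38.  41.  39.  43.  45.  43.  42.  39.  46.  43.  30.  43.
   30.  23.]
 [  4.  41.  28.  39.  38.  38.  46.  41.  43.  34.  39.  43.  31.  38.
   33.   9.]
 [ -9.  30.  29.  40.  41.  nan  37.  43.  43.  39.  34.  40.  33.  29.
   18.   5.]
 [ -0.  39.  34.  41.  43.  41.  41.  49.  37.  37.  37.  34.  33.  34.
   23.  13.]
 [ -0.  34.  36.  26.   1.  43.  43.  44.  36.  40.  40.  39.  21.  27.
    8.  13.]
 [  1.  26.  31.  14.   6.  20.   3.  15.  40.  35.  38.  34.  21.  24.
   10.  11.]]
```

View pics/l5.png

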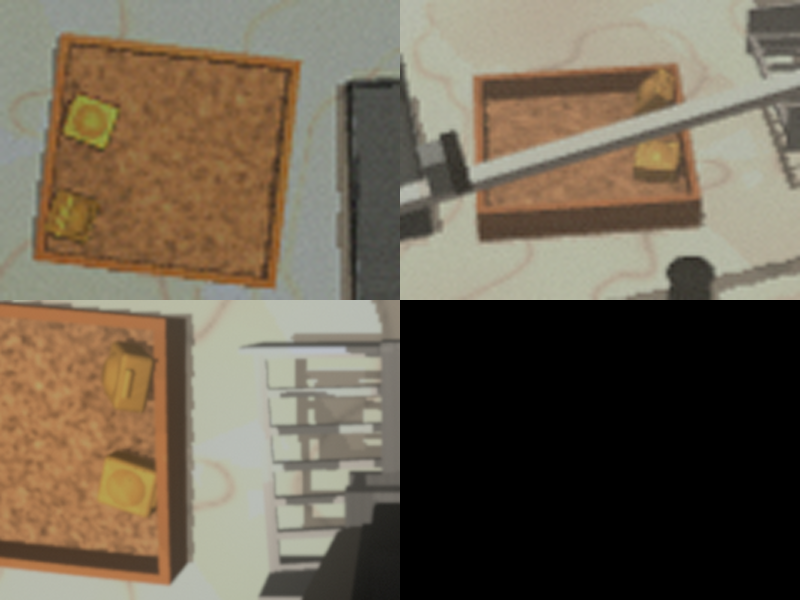

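Run:
```python
from h import *
for f,n in(("top0","top"),("scene0","scene"),("g_top","top"),("g_scene","scene")):
    d=np.load(f+".npz")["d"];P=cloud(n,d).reshape(-1,3)
    X=P[:,0]+.1044*P[:,1]-.6802
    k=(abs(X)<.02)&(P[:,1]>-.08)&(P[:,1]<.19)&(abs(P[:,2]-.19-.1228*P[:,1])<.02)
    q=P[k];
    for _ in range(6):
        p=np.polyfit(q[:,1],q[:,2],1);r=q[:,2]-np.polyval(p,q[:,1]);q=q[abs(r)<.006]
    px=np.polyfit(q[:,1],q[:,0],1)
    b=P[(abs(P[:,0]-.4)<.05)&(abs(P[:,1]-.05)<.04)&(abs(P[:,2])<.02)]
    print(f,len(q),p.round(4),"z@.088",np.polyval(p,.088).round(4),"x@.088",np.polyval(px,.088).round(4),"x yaw",np.degrees(np.arctan(-px[0])).round(2),"bench",np.nanmedian(b[:,2]).round(4))
```

```text
top0 544 [0.1289 0.1882] z@.088 0.1995 x@.088 0.6712 x yaw 5.92 bench -0.0001
scene0 792 [0.1254 0.1871] z@.088 0.1982 x@.088 0.6735 x yaw 6.01 bench 0.0004
g_top 539 [0.1248 0.1886] z@.088 0.1996 x@.088 0.6714 x yaw 5.8 bench -0.0003
g_scene 790 [0.1248 0.1872] z@.088 0.1981 x@.088 0.6734 x yaw 6.15 bench -0.0001
```

Call:
jog_arm:
  increments:
    - [0,-0.008,0.005,-5]
    - [0,-0.022,0.015,-12]
    - [0,-0.038,0.03,-19]
    - [0,-0.055,0.042,-26]
    - [0,-0.07,0.05,-33]

```text
time: 28.05
position: [0.5121, 0.1457, 0.2482]
ee_rot: [[-0.839, 0.545, 0.001], [0.545, 0.839, -0.0], [-0.001, 0.0, -1.0]]
ft_force: [-0.0, -0.1, -3.0]
width: 0.0138
gripper_force: 60.0
```

Call:
jog_arm:
  increments:
    - [0,-0.016,0.003,-7]
    - [0.003,-0.032,0.004,-14]
    - [0.008,-0.046,0.004,-21]
    - [0.015,-0.056,0.004,-28]
    - [0.024,-0.062,0.004,-35]

```text
time: 28.47
position: [0.5354, 0.0831, 0.2511]
ee_rot: [[-0.374, 0.928, -0.0], [0.928, 0.374, -0.001], [-0.001, -0.001, -1.0]]
ft_force: [1.6, 0.4, -2.9]
width: 0.0137
gripper_force: 60.0
```

Call:
jog_arm:
  increments:
    - [0.01,-0.004,0,-7]
    - [0.02,-0.005,0,-14]
    - [0.03,-0.005,0,-16.4]
    - [0.037,-0.005,0,-16.4]
    - [0.039,-0.005,0,-16.4]

```text
time: 28.88
position: [0.5756, 0.0796, 0.2509]
ee_rot: [[-0.105, 0.994, 0.0], [0.994, 0.105, -0.0], [-0.0, 0.0, -1.0]]
ft_force: [0.5, -0.2, -2.8]
width: 0.0136
gripper_force: 60.0
```

```bash
cat > st.py <<'E'
from cell import ctrl
import numpy as np
s=ctrl.get_state();R=s["ee_rot"];print(s["time"],s["position"].round(4),np.degrees(np.arctan2(R[1][1],R[0][1])).round(2),s["ft_force"].round(1),s["width"])
E
python3 st.py
```

```text
28.8833 [0.5756 0.0796 0.2509] 6.03 [ 0.5 -0.2 -2.8] 0.013560045084045074
```

Call:
jog_arm:
  increments:
    - [0.012,0.001,0,0]
    - [0.03,0.003,0,0]
    - [0.048,0.005,0,0]
    - [0.06,0.006,0,0]
    - [0.066,0.007,0,0]

```text
time: 29.3
position: [0.6418, 0.0873, 0.2507]
ee_rot: [[-0.106, 0.994, 0.0], [0.994, 0.106, -0.0], [-0.0, -0.0, -1.0]]
ft_force: [0.4, -0.6, -3.3]
width: 0.0136
gripper_force: 60.0
```

Call:
jog_arm:
  increments:
    - [0.008,0.001,0,0]
    - [0.016,0.002,0,0]
    - [0.024,0.003,0,0]
    - [0.029,0.003,0,0]
    - [0.03,0.003,0,0]

```text
time: 29.72
position: [0.6717, 0.0907, 0.251]
ee_rot: [[-0.105, 0.995, 0.0], [0.995, 0.105, 0.0], [-0.0, 0.0, -1.0]]
ft_force: [-0.1, -0.6, -2.4]
width: 0.0136
gripper_force: 60.0
```

Call:
jog_arm:
  increments:
    - [0,0,0,0]
    - [0,0,-0.002,0]
    - [0,0,-0.005,0]
    - [0,0,-0.007,0]
    - [0,0,-0.008,0]

```text
time: 30.13
position: [0.6704, 0.0906, 0.2424]
ee_rot: [[-0.104, 0.995, -0.001], [0.995, 0.104, -0.0], [-0.0, -0.001, -1.0]]
ft_force: [-0.1, 0.7, -3.0]
width: 0.0137
gripper_force: 60.0
```

```bash
python3 st.py
```

```text
30.1333 [0.6704 0.0906 0.2424] 5.99 [-0.1  0.7 -3. ] 0.013667102668923369
```

Call:
jog_arm:
  increments:
    - [0,0,-0.001,0]
    - [0,0,-0.002,0]
    - [0,0,-0.002,0]

```text
time: 30.38
position: [0.6709, 0.0906, 0.241]
ee_rot: [[-0.104, 0.995, 0.0], [0.995, 0.104, -0.0], [-0.0, 0.0, -1.0]]
ft_force: [0.5, 0.6, -2.7]
width: 0.014
gripper_force: 60.0
```

Call:
jog_arm:
  increments:
    - [0,0,-0.001,0]
    - [0,0,-0.001,0]

```text
time: 30.55
position: [0.6715, 0.0906, 0.2408]
ee_rot: [[-0.104, 0.995, 0.002], [0.995, 0.104, 0.0], [-0.0, 0.002, -1.0]]
ft_force: [0.3, -0.6, 1.4]
width: 0.0137
gripper_force: 60.0
```

```bash
python3 st.py
```

```text
30.55 [0.6715 0.0906 0.2408] 5.99 [ 0.3 -0.6  1.4] 0.013662969516175353
```

Call:
jog_arm:
  increments:
    - [0,0,0,0]
    - [0,0,0,0]
    - [0,0,0,0]
    - [0,0,0,0]
    - [0,0,0,0]
  grip: -0.3

```text
time: 30.97
position: [0.6709, 0.0906, 0.2399]
ee_rot: [[-0.104, 0.995, -0.0], [0.995, 0.104, 0.0], [0.0, -0.0, -1.0]]
ft_force: [-0.0, 0.1, -0.7]
width: 0.0447
gripper_force: 0.0
```

Call:
jog_arm:
  increments:
    - [0,0,0,0]
    - [0,0,0,0]
    - [0,0,0,0]
    - [0,0,0,0]
    - [0,0,0,0]

```text
time: 31.38
position: [0.6709, 0.0906, 0.24]
ee_rot: [[-0.104, 0.995, -0.0], [0.995, 0.104, 0.0], [0.0, -0.0, -1.0]]
ft_force: [-0.1, 0.6, -1.0]
width: 0.0596
gripper_force: 0.0
```

```bash
cat > hd.py <<'E'
from h import *
s=ctrl.get_state();print(s["time"],s["width"],s["ft_force"].round(1))
for n in("top","scene"):
    im,d=ctrl.get_image(n);np.savez("h_"+n+".npz",im=im,d=d);P=cloud(n,d).reshape(-1,3);g=im.reshape(-1,3).max(1)
    X=P[:,0]+.1044*P[:,1]-.6802
    k=(abs(X)<.03)&(abs(P[:,1])<.2)&(P[:,2]>.21+.1265*P[:,1]+.008)&(P[:,2]<.27)
    q=P[k];h,e=np.histogram(q[:,1],np.arange(-.2,.21,.02));print(n,h,"y>",e[0]);
    q=q[q[:,1]<-.05]
    if len(q):print(q.mean(0).round(3),q.min(0).round(3),q.max(0).round(3))
E
python3 hd.py
```

```text
31.3833 0.05962852440923908 [-0.1  0.6 -1. ]
top [ 0  0 14 44 27 48 13  0  0  0  0  0  0  0  0  0  0  0  0  0] y> -0.2
[ 0.694 -0.109  0.217] [ 0.679 -0.146  0.2  ] [ 0.707 -0.072  0.237]
scene [ 0  0 15 53 57 99 26  0  0  0  0  0  0 14 25  0  0  0  0  0] y> -0.2
[ 0.698 -0.104  0.216] [ 0.68  -0.147  0.2  ] [ 0.71  -0.073  0.232]
```

Call:
jog_arm:
  increments:
    - [0,0,0.02,0]
    - [0,0,0.05,0]
    - [0,0,0.08,0]
    - [-0.03,0.02,0.1,0]
    - [-0.06,0.05,0.1,0]

```text
time: 31.9
position: [0.6135, 0.1392, 0.3447]
ee_rot: [[-0.101, 0.995, 0.007], [0.995, 0.101, 0.001], [0.0, 0.007, -1.0]]
ft_force: [-0.8, 0.9, -0.1]
width: 0.0597
gripper_force: 0.0
```

Call:
jog_arm:
  increments:
    - [-0.02,0.03,0,0]
    - [-0.04,0.06,0,0]
    - [-0.05,0.09,0,0]
    - [-0.05,0.1,0,0]
    - [-0.05,0.1,0,0]

```text
time: 32.32
position: [0.561, 0.2422, 0.3402]
ee_rot: [[-0.107, 0.994, 0.001], [0.994, 0.107, 0.001], [0.001, 0.001, -1.0]]
ft_force: [0.1, -0.6, -0.5]
width: 0.0596
gripper_force: 0.0
```

```bash
python3 hd.py; python3 gold2.py | grep top; python3 pan.py
python3 - <<'E'
from h import *
d=np.load("h_top.npz")["d"];im=np.load("h_top.npz")["im"];P=cloud("top",d)
# stop from before vs now: high points histogram at 5 mm
for f in("top0","h_top"):
    P=cloud("top",np.load(f+".npz")["d"]).reshape(-1,3);X=P[:,0]+.1044*P[:,1]-.6802
    k=(abs(X)<.025)&(P[:,2]>.205+.1265*P[:,1])&(P[:,2]<.28)&(P[:,1]<-.03)
    q=P[k];b=np.arange(-.16,-.03,.006);i=np.digitize(q[:,1],b);print(f,[(round(b[j-1],3),round(float(np.median(q[i==j,2])),3),int((i==j).sum())) for j in range(1,len(b)) if (i==j).sum()>2])
E
```

```text
32.3167 0.059616516751811954 [ 0.1 -0.6 -0.5]
top [ 0  0 13 45 40 44  0  0  0  0  0  0  0  0  0  0  0  0  0  0] y> -0.2
[ 0.693 -0.113  0.215] [ 0.679 -0.146  0.2  ] [ 0.707 -0.081  0.232]
scene [ 0  0 15 53 82 78  0  0  0  0  0  0  0  0  0  0  0  0  0  0] y> -0.2
[ 0.698 -0.11   0.213] [ 0.678 -0.147  0.2  ] [ 0.709 -0.082  0.229]
top [302. 270.] 118 world [0.54  0.048 0.026] basket x,y [-0.042 -0.188]
top [296. 294.] 37 world [0.469 0.063 0.044] basket x,y [-0.111 -0.165]
32.5667 [0.562  0.2388 0.3398]
[369.6 259.1] [366 259   9   2  10] 77.0 [ 0.577 -0.153  0.012]
[388. 259.] [376 259  25   1  25] 40.0 [ 0.579 -0.209  0.012]
[406.5 259. ] [405 259   4   1   4] 32.0 [ 0.58  -0.264  0.012]
[429.  261.5] [429 259   1   6   6] 56.0 [ 0.574 -0.331  0.012]
[384.1 262.7] [383 261   3   4   9] 64.0 [ 0.567 -0.197  0.012]
[393.3 268. ] [392 267   3   3   7] 69.0 [ 0.552 -0.225  0.012]
[402.7 274. ] [402 273   3   3   7] 67.0 [ 0.535 -0.253  0.012]
[366.  298.5] [366 281   1  36  36] 34.0 [ 0.459 -0.145  0.012]
[396.5 285. ] [395 284   4   3   8] 65.0 [ 0.501 -0.235  0.012]
top0 [(np.float64(-0.148), 0.202, 13), (np.float64(-0.142), 0.202, 18), (np.float64(-0.136), 0.201, 22), (np.float64(-0.13), 0.204, 29), (np.float64(-0.124), 0.204, 24), (np.float64(-0.118), 0.196, 7)]
h_top [(np.float64(-0.148), 0.199, 14), (np.float64(-0.142), 0.201, 18), (np.float64(-0.136), 0.201, 24), (np.float64(-0.13), 0.204, 27), (np.float64(-0.124), 0.202, 24), (np.float64(-0.118), 0.22, 16), (np.float64(-0.112), 0.223, 14), (np.float64(-0.106), 0.221, 15), (np.float64(-0.1), 0.224, 15), (np.float64(-0.094), 0.225, 14), (np.float64(-0.088), 0.22, 13), (np.float64(-0.082), 0.211, 5)]
```

Call:
jog_arm:
  increments:
    - [0,0,0,0]
    - [0,0,0,0]
    - [0,0,0,0]
    - [0,0,0,0]
    - [0,0,0,0]

```text
time: 33.03
position: [0.5615, 0.2399, 0.34]
ee_rot: [[-0.104, 0.995, -0.0], [0.995, 0.104, -0.0], [-0.0, -0.0, -1.0]]
ft_force: [0.3, 0.2, -0.6]
width: 0.0598
gripper_force: 0.0
```

Call:
jog_arm:
  increments:
    - [0,0,0,0]
    - [0,0,0,0]
    - [0,0,0,0]
    - [0,0,0,0]
    - [0,0,0,0]

```text
time: 33.45
position: [0.5614, 0.2401, 0.34]
ee_rot: [[-0.104, 0.995, -0.0], [0.995, 0.104, 0.0], [0.0, -0.0, -1.0]]
ft_force: [-0.2, -1.0, -0.1]
width: 0.0597
gripper_force: 0.0
```

```bash
python3 hd.py; python3 gold2.py | grep top; python3 -c "
from cell import ctrl
print(ctrl.sign_off())"
```

```text
33.45 0.059729309185087134 [-0.2 -1.  -0.1]
top [ 0  0 13 46 41 42  0  0  0  0  0  0  0  0  0  0  0  0  0  0] y> -0.2
[ 0.694 -0.113  0.215] [ 0.68  -0.146  0.201] [ 0.707 -0.081  0.233]
scene [ 0  0 12 55 83 74  0  0  0  0  0  0  0  0  0  0  0  0  0  0] y> -0.2
[ 0.697 -0.11   0.213] [ 0.678 -0.147  0.2  ] [ 0.71  -0.082  0.227]
top [302. 270.] 117 world [0.54  0.048 0.026] basket x,y [-0.041 -0.189]
top [297. 293.] 42 world [0.471 0.064 0.043] basket x,y [-0.108 -0.166]
the job is handed in; nothing more can be done
Nonegold2.py:8: RuntimeWarning: All-NaN slice encountered
  p=np.nanmedian(P[l==i],0)
```

I handed the job in at about 34 s (verdict not shown): the cameras show four balls in the pan (one fell on the bench while sieving, so I set the basket down, gripped that ball and dropped it in), both blanks in the tray (one on its side by the wall), and the empty basket at rest against the rail stop.

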